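# Candle a silk cocoon under the hand magnifier

## Robot

A 6-joint arm with a two-finger parallel gripper is mounted at the origin on the work surface. World frame = base frame: x ahead of the robot, y to its left, z up, the work surface at z = 0. Lengths are in m, angles in rad, forces in N, time in s.
With the tool pointing down it reaches from about 0.325 to 0.9 m from the base axis. Payload 6.1 kg.
Tool frame: the origin (TCP) lies at the very end of the fingers, on their centre line; the grasp point (between the pads) lies robot.grip_point_offset behind it (robot.grip_point_offset is the distance from the TCP to the grasp point, in m); z points along the fingers, y is the line along which they close (so a half turn about z gives the same grasp; the last joint's range is limited). The gripper opens to 85 mm and grips with 20 to 120 N. Pads are 22 mm wide; open, the fingers measure 114 mm over their backs; the gripper's body (76 mm by 85 mm) begins 54 mm behind the grasp point. The pads swing forward as they close: fully open they stand 13 mm farther back than shut.
Start: joints at [-1.322, 0.22, 1.526, -0, 1.395, -0.126], TCP at [0.229, -0.582, 0.199] pointing down, gripper open.
Joint ranges: [-2.98, 2.98], [-0.91, 2.08], [0.09, 2.57], [-1.24, 4.39], [0.2, 2.65], [-2.68, 2.68]. Speed limits (rad/s): [2.57, 2.57, 3.01, 3.14, 3.14, 3.14].

## Interface

Orientations are given as a unit quaternion [w, x, y, z].
In Python, from plant import robot gives the robot as it stands.
- The arm moves only by the shell command python3 -m creep 'ROWS' [OPENING] [FORCE]. ROWS is JSON, a list of rows, each a list of 6 numbers: the shift along the tool's x, y, z in cm, then the turn, a rotation vector about the tool's x, y, z in degrees. In form: [[x, y, z, wx, wy, wz], ...]. A call has 1 to 8 rows; each row is the pose to reach, as a shift and turn from the pose commanded when the call began, along the tool's axes at that moment; what a row does not reach only later rows make up. A row lasts 1/12 s, in which the tool goes at most 41.7 mm and 7.16 degrees, less where a joint would pass 70% of its speed; a pose out of reach is approached as far as the arm can. A call with a gripper value outside its range is refused whole. OPENING is the opening, from -1 (shut) to 1 (fully open), so that 0 is half open, set as the call begins (- or left out, the last holds). The fingers move at their own pace and stop on an object; FORCE is the grip in N (left out, the last holds). Time passes only in rows, so rows that repeat a pose let the fingers close. It gives the time, the measured TCP pose, the force, the opening and the grip force at its end, in the units of the state.
- robot.sense(): the state, without advancing time (a new reading comes with each control period).
- robot.camera(name): name is "side" or "top" or "wrist"; returns a dict with "image" (400x640x3 uint8, blue, green, red), "K" (3x3 intrinsics, pixels), "world_from_camera" (4x4, takes a point from camera to world coordinates). Camera axes: x right, y down, z forward; pixel columns grow to the right and rows downward; lengths in m; the calibration is good to about 2 mm. A picture is of the moment at which its call begins. There is no depth.
- robot.close_job(): hands the job in; it is judged then, once.
The state is a dict: "clock": time; "joints": joint angles; "joint_velocities": joint speeds; "joint_torque": joint torques, N m; "tcp_pos": TCP position; "ee_rot": TCP orientation; "ft_force": force on the tool from outside, world axes, zero at the start; "wrist_torque": the same for the moment, N m; "opening": finger opening in m; "grip_force": force on a finger pad.
Only numpy, scipy, OpenCV 4.12 (cv2) and the standard library are available. Lean on these libraries where they do the work, as an engineer would, in place of code of your own. Each camera call takes 0.05 s, during which the arm holds its last target. There are 200 camera calls.

## Task

Balance the small round dish with the single cocoon, flat and centred, on top of the domed candling lamp and let go of it. Then draw the magnifier out of its leaning stand, turn it so that its lens lies level, and hold it still, centred over the dish with about 5 to 12 cm of free air between dish and lens; finish while still holding it there, touching neither dish nor lamp with it. Leave everything else standing where it is.

Things in the scene. Friction and masses are not known exactly. Their poses are not given: they have to be found in the camera images.
- dish: small closed round dish, a plain upright disc 56 mm across and 16 mm high, clear with a black floor and one white cocoon (30 x 17 mm) seen inside; about 60 g. It starts on the table. Origin: centre of its underside; z up.
- lamp: candling lamp, fixed: round grey housing (132 mm across at the foot, 124 mm above, 40 mm high) with a smooth white rigid dome, part of a sphere of 60 mm radius, its top 90 mm above the table. A flat-bottomed dish set down level within some millimetres of the top stays there, rocking a little. Origin: centre of the underside; z up.
- lamp_top (a point): highest point of the lamp's dome, 90 mm above the table.
- stand: grey stand, fixed: foot 130 x 80 x 10 mm; a socket 75 mm deep, 33 mm wide outside, leans: it rises at 55 degrees above horizontal towards the stand's +x, which points away from the robot (within 20 degrees of world +x). Socket mouth: over the origin, about 90 mm up. 2 to 4 mm play round the handle. Origin: centre of the underside; z up.
- magnifier: hand magnifier, 218 mm long, 160 g, lens end up in the stand. Handle 150 mm long, 18 mm wide (y) x 14 mm thick (z), lower half steel, upper half black; round lens in a black ring 71 mm across, 9 mm thick. Origin: middle of the handle's lower (butt) end; x along the handle to the lens, z is the lens's axis. At the start x rises 55 degrees above horizontal along the stand's heading, y is level.
- magnifier_grip (a point): point on the handle's axis 115 mm from the butt, 124 mm up at the start, middle of the free part of the handle (75 to 147 mm from the butt), to be gripped across the 18 mm width. The first 75 mm are in the socket: the magnifier must move 75 mm along its own x to be free. Its centre of mass is about 70 mm from the butt.
- lens (a point): centre of the magnifier's lens, on the handle's axis, 183 mm from the butt, 68 mm beyond the grip point; 185 mm up at the start.
- jar: bystander: glass jar, 48 mm across, 65 mm high, metal cap, on the table near the dish. Origin: centre of the underside.
- cork_ring: bystander: cork ring, 64 mm across, 36 mm hole, 22 mm high, on the table near the dish. Origin: centre of the underside.
- bottle: bystander: white bottle 60 mm across, 150 mm high, at the far side. Origin: centre of the underside.
- brush: bystander: 200 mm hand brush lying on the table at the right. Origin: on its underside, about the middle.
- beaker: bystander: glass cup 68 mm across, 90 mm high, far to the right. Origin: centre of the underside.
Not all that is in view belongs to the job. Leave any green or yellow look-alike of the dish alone. There is more than one size of the magnifier; the one meant has the size given above.

How it is judged:
By the outcome, as a careful person would: the job done as asked, in the order asked, and still so for the second after the job is handed in, while the arm keeps its last pose, push and grip.
It also fails if it takes over 70 s, if anything falls off the work surface, if the arm or the gripper's body presses on something with over 40 N, if the wrist force passes 120 N, or if a joint passes its speed limit or range.

## Working session

There is one attempt and no reset: what is moved stays moved. The work goes in short steps, Python scripts to look and compute and a shell command to move; the robot and the scene stay as the last step left them, time stands still between calls to the robot, and variables do not carry over. Pictures are saved under pics/ and viewed, at most 10 in all, crops included, and the job is handed in when it is done.

```bash
mkdir -p pics; ls
python3 - <<'E'
from plant import robot
import cv2,numpy as np
print(robot.grip_point_offset, robot.sense())
for n in ("side","top"):
    c=robot.camera(n); cv2.imwrite(f"pics/{n}0.png",c["image"]); print(n,c["K"].tolist(),np.round(c["world_from_camera"],3).tolist())
E
```

```text
pics
0.0187 {'clock': 0.0, 'joints': array([-1.32206872e+00,  2.21231784e-01,  1.52759327e+00, -9.81463837e-06,
        1.39472653e+00, -1.26075850e-01]), 'joint_velocities': array([-0.00068145,  0.00043947,  0.00149642,  0.00214857,  0.00029657,
        0.00030696]), 'joint_torque': array([-3.73217745e-04, -4.96903110e+01, -3.89395559e+01, -2.04589924e-04,
        1.11839891e-02, -3.68904011e-06]), 'tcp_pos': array([ 0.22864717, -0.5809558 ,  0.19760526]), 'ee_rot': array([-9.77330192e-04,  9.82490994e-01,  1.86307507e-01, -6.48505875e-05]), 'ft_force': array([ 1.27514291, -0.47536601,  0.72834978]), 'wrist_torque': array([-0.01804576, -0.02158803, -0.00574227]), 'grip_force': 0.0, 'opening': 0.08557381776751058}
side [[393.4666257418042, 0.0, 318.29810089820586], [0.0, 393.4666257418042, 200.06639155860805], [0.0, 0.0, 1.0]] [[-0.992, -0.081, 0.1, 0.401], [-0.128, 0.668, -0.733, 0.592], [-0.007, -0.74, -0.673, 0.775], [0.0, 0.0, 0.0, 1.0]]
top [[488.99302258817005, 0.0, 309.03442144222464], [0.0, 488.99302258817005, 208.10314960537832], [0.0, 0.0, 1.0]] [[0.018, -0.997, 0.073, 0.406], [-1.0, -0.017, 0.013, -0.073], [-0.012, -0.073, -0.997, 1.32], [0.0, 0.0, 0.0, 1.0]]
```

View pics/top0.png

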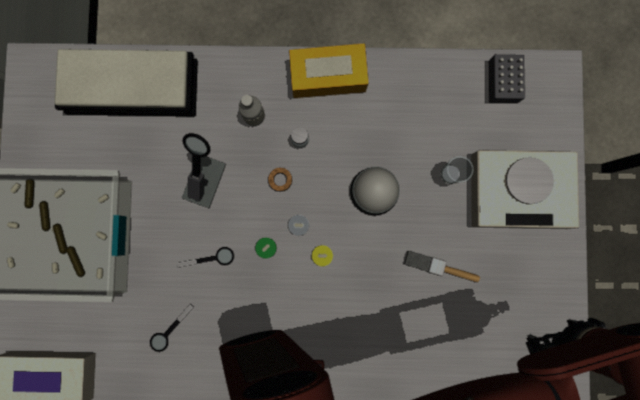

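View pics/side0.png

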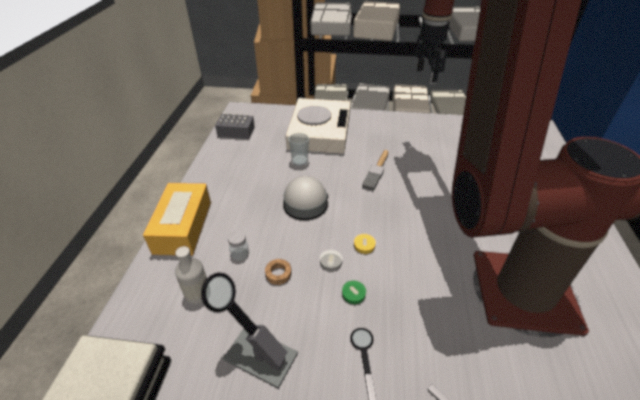

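```bash
cat > h.py <<'E'
import cv2,numpy as np
from plant import robot
from scipy.spatial.transform import Rotation as R
def ray(c,u,v):
    T=c["world_from_camera"]; d=T[:3,:3]@np.linalg.solve(c["K"],[u,v,1.]); return T[:3,3],d/np.linalg.norm(d)
def onz(c,u,v,z):
    o,d=ray(c,u,v); return o+d*(z-o[2])/d[2]
def two(r1,r2):
    A=sum(np.eye(3)-np.outer(d,d) for o,d in (r1,r2)); b=sum((np.eye(3)-np.outer(d,d))@o for o,d in (r1,r2))
    return np.linalg.solve(A,b)
def proj(c,p):
    T=np.linalg.inv(c["world_from_camera"]); q=c["K"]@(T[:3,:3]@np.asarray(p)+T[:3,3]); return q[:2]/q[2]
def tool():
    s=robot.sense(); return s["tcp_pos"],R.from_quat(s["ee_rot"],scalar_first=True)
E
python3 - <<'E'
from h import *
t=robot.camera("top");s=robot.camera("side")
a=cv2.resize(t["image"][120:280,170:430],None,fx=3,fy=3,interpolation=cv2.INTER_CUBIC)
b=cv2.resize(s["image"][170:390,190:390],None,fx=2.6,fy=2.6,interpolation=cv2.INTER_CUBIC)
cv2.imwrite("pics/t1.png",a);cv2.imwrite("pics/s1.png",b)
for n,u,v,z in (("dish",298,226,.016),("lamp",376,190,.05),("ring",279,179,.02),("jar",299,138,.065),("standfoot",204,181,.01)): print(n,onz(t,u,v,z).round(3))
print("lens",two(ray(t,197,146),ray(s,219,292)), "dish2",onz(s,331,259,.016))
E
```

```text
dish [ 0.453 -0.027  0.016]
lamp [ 0.549 -0.23   0.05 ]
ring [0.578 0.026 0.02 ]
jar [ 0.68  -0.027  0.065]
standfoot [0.571 0.23  0.01 ]
lens [0.63305917 0.20953227 0.18176882] dish2 [ 0.4552359  -0.02442758  0.016     ]
```

View pics/t1.png

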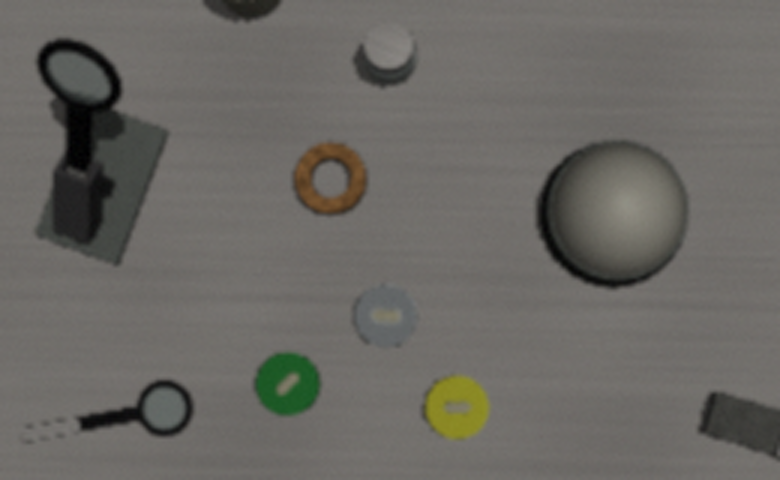

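View pics/s1.png

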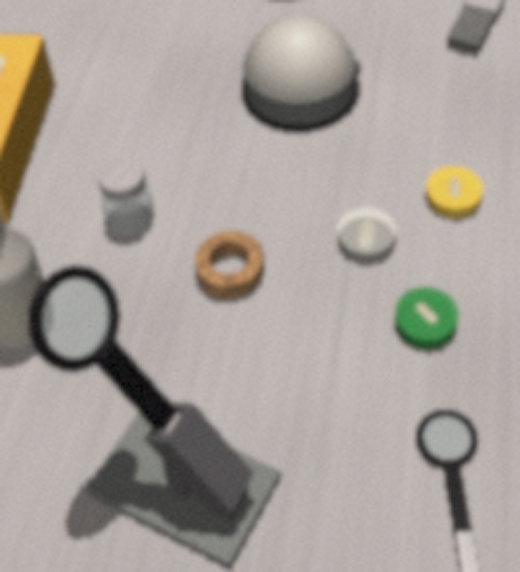

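The candidates for the dish are green (265,248), yellow (322,256) and clear (298,226), and the clear one fits the description. For the magnifier there are small ones on the table at (225,256) and (160,341), and a large one in the stand at (197,146), which is the one meant. The crops confirm both choices.

```bash
cat >> h.py <<'E'
def go(p,q=None):
    """print the row (cm, deg) from the present pose to TCP p, orientation q (Rotation)"""
    t,r=tool(); d=r.inv().apply(np.asarray(p)-t)*100
    w=(r.inv()*q).as_rotvec(degrees=True) if q is not None else np.zeros(3)
    print("row",d.round(2).tolist(),w.round(2).tolist(),"tcp",t.round(4),"axes",r.as_matrix().round(3).tolist())
def down(yaw):  # tool z down, tool y at world angle yaw (deg)
    a=np.radians(yaw); y=np.array([np.cos(a),np.sin(a),0]); z=np.array([0,0,-1.]); return R.from_matrix(np.c_[np.cross(y,z),y,z])
E
python3 - <<'E'
from h import *
t=robot.camera("top");s=robot.camera("side")
T=lambda u,v:ray(t,170+u/3,120+v/3)
S=lambda u,v:ray(s,190+u/2.6,170+v/2.6)
L=two(T(79,75),S(75,317)); M=two(T(78,163),S(168,412)); print(L,M); d=L-M; d/=np.linalg.norm(d); print(d,np.degrees(np.arctan2(d[1],d[0])),np.degrees(np.arcsin(d[2])))
w=robot.camera("wrist"); p,r=tool(); W=w["world_from_camera"]
print("cam in tool",r.inv().apply(W[:3,3]-p),(r.inv().as_matrix()@W[:3,:3]).round(2).tolist(),w["K"].tolist())
go([.49,-.13,.30],down(-68)); go([.49,-.13,.30],down(0))
E
```

```text
[0.63395991 0.21049278 0.18335702] [0.57452693 0.22866249 0.10296968]
[ 0.58491416 -0.17881849  0.79113802] -16.99930879341933 52.29198881582415
cam in tool [ 0.07224132  0.00025934 -0.17490144] [[0.0, -0.96, -0.29], [1.0, 0.0, 0.0], [-0.0, -0.29, 0.96]] [[310.88488193418675, 0.0, 321.05632694214586], [0.0, 310.88488193418675, 194.20076220388074], [0.0, 0.0, 1.0]]
row [40.84, -32.45, -10.14] [-0.03, -0.0, -0.52] tcp [ 0.2287 -0.5815  0.1984] axes [[0.931, 0.366, -0.0], [0.366, -0.931, 0.0], [0.0, -0.0, -1.0]]
row [40.84, -32.45, -10.14] [-0.02, -0.02, -68.52] tcp [ 0.2287 -0.5815  0.1984] axes [[0.931, 0.366, -0.0], [0.366, -0.931, 0.0], [0.0, -0.0, -1.0]]
```

```bash
python3 -m creep '[[0,0,-4,0,0,0],[4,-3,-8,0,0,0],[7,-6,-10,0,0,0],[10,-9,-10,0,0,0],[13,-11,-10,0,0,0],[16,-13,-10,0,0,0],[19,-15.5,-10,0,0,0],[22,-18,-10,0,0,0]]' 1 && python3 -m creep '[[3,-2.5,0,0,0,0],[6,-5,0,0,0,0],[9,-7.5,0,0,0,0],[12,-10,0,0,0,0],[15,-12.5,0,0,0,0],[18,-14,0,0,0,0],[18.8,-14.5,0,0,0,0],[18.8,-14.5,0,0,0,0]]'
python3 - <<'E'
from h import *
w=robot.camera("wrist"); cv2.imwrite("pics/w1.png",w["image"])
print(robot.sense()["tcp_pos"]); print(proj(w,[.549,-.23,.09]),proj(w,[.454,-.026,.016]))
E
```

```text
clock: 1.02
tcp_pos: [0.3642, -0.3394, 0.2991]
ee_rot: [0.0, 0.983, 0.186, 0.0]
ft_force: [1.7, -1.2, 0.7]
opening: 0.0857
grip_force: 0.0
clock: 1.68
tcp_pos: [0.4864, -0.1352, 0.2987]
ee_rot: [-0.0, 0.982, 0.188, 0.0]
ft_force: [-0.7, -0.4, -1.2]
opening: 0.0856
grip_force: 0.0
[ 0.48554238 -0.13660099  0.29856378]
[411.3538431 143.4849463] [243.53196448 145.73570234]
```

View pics/w1.png

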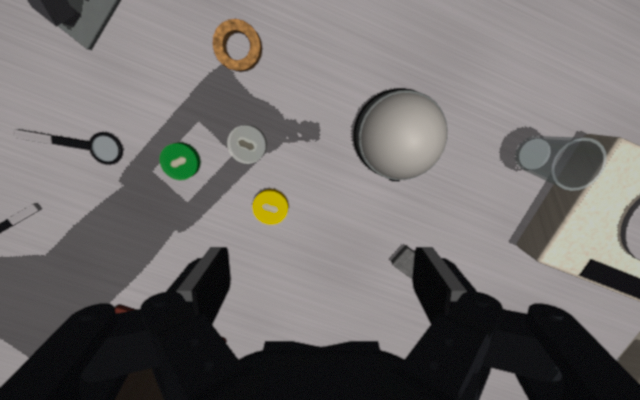

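Wrist view: clear dish at (246,144), between green (179,161) and yellow (270,208), and the lamp dome at about (402,134). Next I fit the dome's silhouette cone and the dish circle.

Run:
```python
from h import *
for n,box,th in (("wrist",(340,70,470,200),150),("top",(340,150,410,225),115),("side",(270,160,340,225),140)):
    c=robot.camera(n); x0,y0,x1,y1=box
    g=cv2.cvtColor(c["image"],cv2.COLOR_BGR2HSV)[y0:y1,x0:x1]; b=c["image"][y0:y1,x0:x1].astype(int)
    # gradient-based silhouette: radial search for strongest edge
    gray=cv2.GaussianBlur(c["image"].astype(np.float32).sum(2),(0,0),1)
    cu,cv_={"wrist":(403,134),"top":(376,191),"side":(306,194)}[n]; rr={"wrist":45,"top":23,"side":22}[n]
    pts=[]
    for a in np.radians(np.arange(0,360,3)):
        rs=np.arange(.8*rr,1.2*rr,.25); u=cu+rs*np.cos(a); v=cv_+rs*np.sin(a)
        pr=cv2.remap(gray,u[None].astype(np.float32),v[None].astype(np.float32),1)[0]; k=np.argmax(abs(np.gradient(pr))); pts.append((u[k],v[k]))
    D=np.array([ray(c,*p)[1] for p in pts]); w=np.ones(len(D))
    for _ in range(30):
        m=np.linalg.lstsq(D*w[:,None],w,rcond=None)[0]; e=abs(D@m-1); w=1/(1+(e/.0005)**2)
    a=m/np.linalg.norm(m); o=c["world_from_camera"][:3,3]; P=o+a*(.03-o[2])/a[2]
    print(n,P,"radius",np.linalg.norm(P-o)*np.sin(np.arccos(1/np.linalg.norm(m))),np.mean(e<.0007))
w=robot.camera("wrist"); hsv=cv2.cvtColor(w["image"],cv2.COLOR_BGR2HSV)
print(onz(w,246,144,.014),onz(robot.camera("top"),298.6,225.3,.014))
go([.4545,-.027,.12],down(-68))
```

```text
wrist [ 0.55228226 -0.22642738  0.03      ] radius 0.06401756938501904 0.9916666666666667
top [ 0.54922532 -0.2346801   0.03      ] radius 0.06548005262612748 1.0
side [ 0.54921984 -0.22199628  0.03      ] radius 0.06389992209866317 0.8833333333333333
[ 0.45616591 -0.03155766  0.014     ] [ 0.45516609 -0.02869464  0.014     ]
row [1.24, -11.49, 17.87] [0.01, 0.01, -0.65] tcp [ 0.4848 -0.1385  0.2987] axes [[0.931, 0.364, -0.0], [0.364, -0.931, -0.0], [-0.0, 0.0, -1.0]]
```

```bash
python3 -m creep '[[2,3,0,0,0,0],[3.5,6,0,0,0,0],[4,8,0,0,0,0],[4,8,0,0,0,0],[4,8,0,0,0,0],[4,8,0,0,0,0],[4,8,0,0,0,0],[4,8,0,0,0,0]]' 1
python3 - <<'E'
from h import *
w=robot.camera("wrist"); t=robot.camera("top")
print(robot.sense()["tcp_pos"],robot.sense()["joint_velocities"].round(3))
q=proj(w,[.549,-.231,.06]); print(q)
x,y=int(q[0])-80,max(0,int(q[1])-80)
a=cv2.resize(w["image"][y:y+160,x:x+160],(480,480),interpolation=cv2.INTER_CUBIC)
b=cv2.resize(t["image"][155:225,340:410],(480,480),interpolation=cv2.INTER_CUBIC)
b=np.clip(b.astype(float)*1.5,0,255)
im=np.zeros((480,800,3)); im=np.hstack([a[:,40:440],b[:,40:440]]); cv2.imwrite("pics/lamp.png",im); print(x,y)
np.save("w_img.npy",w["image"]); np.save("w_T.npy",w["world_from_camera"]);np.save("t_img.npy",t["image"])
E
```

```text
clock: 2.65
tcp_pos: [0.5514, -0.1966, 0.2991]
ee_rot: [0.0, 0.982, 0.186, 0.0]
ft_force: [-0.3, 0.1, 0.5]
opening: 0.0853
grip_force: 0.0
[ 0.55162245 -0.19658531  0.29917697] [ 0.001  0.005 -0.003 -0.001 -0.002 -0.001]
[343.57824885 168.73019404]
263 88[ WARN:0@2.178] global loadsave.cpp:1063 imwrite_ Unsupported depth image for selected encoder is fallbacked to CV_8U.
```

View pics/lamp.png

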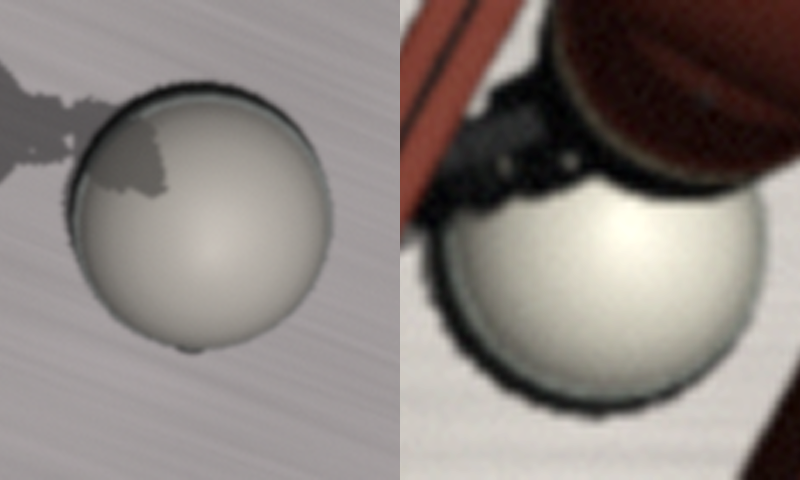

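Left (wrist): the light rim of the housing is centred at about crop (204,221), which is pixel (344.5,161.7). Right (top camera): the rim is centred at about (375.7,190.4). I use the 124 mm rim at z = 0.04.

Run:
```python
from h import *
w={"K":robot.camera("wrist")["K"],"world_from_camera":np.load("w_T.npy")}; t=robot.camera("top")
print(onz(w,344.5,161.7,.04),onz(t,375.7,190.4,.04))
C=onz(w,344.5,161.7,.04)
for c in (w,t):
  a=np.array([proj(c,C+[.062*np.cos(k),.062*np.sin(k),0]) for k in np.arange(0,6.28,.1)]); print(a.min(0),a.max(0))
go([.4555,-.029,.12],down(-68))
```

```text
[ 0.55545215 -0.23123571  0.04      ] [ 0.54937896 -0.2303947   0.04      ]
[300.63510157 116.53767233] [388.39492122 203.38024713]
[352.42596335 164.73394638] [399.68117791 211.6281765 ]
row [-2.82, -19.14, 17.9] [0.03, -0.03, -0.5] tcp [ 0.5518 -0.1967  0.2991] axes [[0.93, 0.367, 0.001], [0.367, -0.93, -0.0], [0.0, 0.0, -1.0]]
```

```bash
python3 -m creep '[[-0.7,-4,0,0,0,0],[-1.4,-8,2,0,0,0],[-2,-12,5,0,0,0],[-2.8,-15.5,8,0,0,0],[-2.8,-18.5,11,0,0,0],[-2.8,-19.1,14,0,0,0],[-2.8,-19.1,14,0,0,0],[-2.8,-19.1,14,0,0,0]]' 1
python3 - <<'E'
from h import *
w=robot.camera("wrist"); p,_=tool()
q=proj(w,[.455,-.029,.016]).astype(int); print(p,q)
x,y=q[0]-90,max(0,q[1]-90); cr=w["image"][y:y+180,x:x+180]
cv2.imwrite("pics/dish.png",cv2.resize(cr,(540,540),interpolation=cv2.INTER_CUBIC)); print(x,y)
np.save("w_T.npy",w["world_from_camera"])
E
```

```text
clock: 3.52
tcp_pos: [0.4537, -0.0283, 0.1566]
ee_rot: [-0.001, 0.982, 0.187, -0.002]
ft_force: [-0.2, -0.6, 1.0]
opening: 0.0858
grip_force: 0.0
[ 0.45600056 -0.02957835  0.15913776] [322 172]
232 82
```

View pics/dish.png

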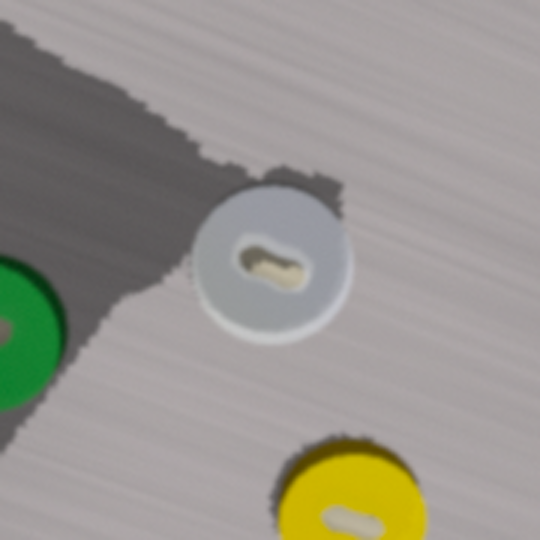

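Crop: the clear dish holds one cocoon, and its lid is centred at about crop (272,261), which is pixel (322.7,169). The green and yellow dishes lie clear of the fingers.

Run:
```python
from h import *
w={"K":robot.camera("wrist")["K"],"world_from_camera":np.load("w_T.npy")}
P=onz(w,322.7,169,.016);print(P)
for z in (0,.016):
  a=np.array([proj(w,[P[0]+.028*np.cos(k),P[1]+.028*np.sin(k),z]) for k in np.arange(0,6.28,.1)]); print((a.min(0)-[232,82])*3,(a.max(0)-[232,82])*3)
go([P[0],P[1],.001],down(-68))
```

```text
[ 0.45890059 -0.02816101  0.016     ]
[194.46557997 173.5200486 ] [349.52582242 326.08762583]
[190.89833831 179.31084663] [353.35055001 338.68358558]
row [0.18, -0.18, 15.97] [0.11, -0.12, -0.51] tcp [ 0.4575 -0.0304  0.1607] axes [[0.931, 0.366, 0.003], [0.366, -0.931, -0.001], [0.002, 0.002, -1.0]]
```

```bash
python3 -m creep '[[0,-0.2,3,0,0,-0.5],[0,-0.2,6,0,0,-0.5],[0,-0.2,9,0,0,-0.5],[0,-0.2,12,0,0,-0.5],[0,-0.2,14,0,0,-0.5],[0,-0.2,15.5,0,0,-0.5],[0,-0.2,15.5,0,0,-0.5],[0,-0.2,15.5,0,0,-0.5]]' 1
python3 - <<'E'
from h import *
go([.4575,-.0287,.001],down(-68))
E
```

```text
clock: 4.28
tcp_pos: [0.4571, -0.029, 0.0051]
ee_rot: [0.0, 0.982, 0.19, 0.001]
ft_force: [-0.2, -0.8, -0.2]
opening: 0.0856
grip_force: 0.0
row [0.05, -0.01, 0.41] [0.06, -0.08, -0.1] tcp [ 0.4571 -0.029   0.0051] axes [[0.928, 0.373, 0.002], [0.373, -0.928, -0.001], [0.001, 0.001, -1.0]]
```

```bash
python3 -m creep '[[0,0,0.3,0,0,0],[0,0,0.3,0,0,0],[0,0,0.3,0,0,0],[0,0,0.3,0,0,0]]' 1 && python3 -m creep '[[0,0,0,0,0,0],[0,0,0,0,0,0],[0,0,0,0,0,0],[0,0,0,0,0,0],[0,0,0,0,0,0],[0,0,0,0,0,0],[0,0,0,0,0,0],[0,0,0,0,0,0]]' -0.2 30
```

```text
clock: 4.62
tcp_pos: [0.4561, -0.028, 0.0018]
ee_rot: [0.0, 0.982, 0.191, 0.001]
ft_force: [-0.6, 0.1, 0.4]
opening: 0.0852
grip_force: 0.0
clock: 5.28
tcp_pos: [0.4551, -0.0277, 0.0006]
ee_rot: [-0.0, 0.982, 0.191, -0.0]
ft_force: [-0.3, 0.5, -0.4]
opening: 0.0344
grip_force: 0.0
```

Run:
```python
from h import *
s=robot.camera("side"); w=robot.camera("wrist"); print(robot.sense()["opening"],robot.sense()["grip_force"],proj(s,[.455,-.028,.01]),proj(w,[.455,-.028,.01]))
a=cv2.resize(s["image"][200:320,270:390],(480,480),interpolation=cv2.INTER_CUBIC)
b=cv2.resize(w["image"][60:300,200:440],(480,480),interpolation=cv2.INTER_CUBIC)
cv2.imwrite("pics/g1.png",np.hstack([a[:,40:440],b[:,40:440]]))
```

```text
0.03432577555281582 0.0 [331.21047967 259.43514841] [320.797844   232.65962988]
```

View pics/g1.png

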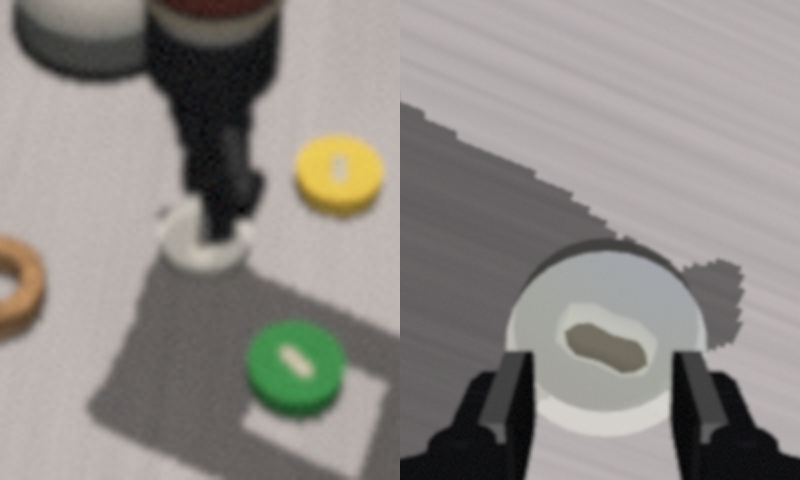

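Side view: the fingers have closed just above the dish, which is unmoved at crop (205,238). Partly open, the fingertips stand well behind the TCP. I reopen and go lower, feeling for the table.

```bash
python3 -m creep '[[0,0,0,0,0,0],[0,0,0,0,0,0],[0,0,0,0,0,0],[0,0,0,0,0,0],[0,0,0,0,0,0],[0,0,0,0,0,0],[0,0,0,0,0,0],[0,0,0,0,0,0]]' 0.7 && python3 -m creep '[[0,0,0.2,0,0,0],[0,0,0.4,0,0,0],[0,0,0.4,0,0,0],[0,0,0.4,0,0,0]]' && python3 -m creep '[[0,0,0.2,0,0,0],[0,0,0.4,0,0,0],[0,0,0.4,0,0,0],[0,0,0.4,0,0,0]]'
python3 - <<'E'
from h import *
go([.4575,-.0287,-.01],down(-68))
E
```

```text
clock: 6.05
tcp_pos: [0.4552, -0.0277, 0.0007]
ee_rot: [-0.0, 0.982, 0.191, 0.0]
ft_force: [0.2, 0.4, -1.2]
opening: 0.0725
grip_force: 0.0
clock: 6.38
tcp_pos: [0.4549, -0.0276, -0.0036]
ee_rot: [-0.0, 0.982, 0.191, -0.0]
ft_force: [-0.5, -0.6, -0.1]
opening: 0.0724
grip_force: 0.0
clock: 6.72
tcp_pos: [0.455, -0.0276, -0.0075]
ee_rot: [-0.0, 0.982, 0.191, -0.0]
ft_force: [-0.2, -0.4, 0.6]
opening: 0.0727
grip_force: 0.0
row [0.2, 0.19, 0.25] [-0.02, 0.02, -0.03] tcp [ 0.455  -0.0276 -0.0075] axes [[0.927, 0.374, -0.0], [0.374, -0.927, 0.0], [-0.0, -0.0, -1.0]]
```

```bash
python3 -m creep '[[0.1,0.1,0.2,0,0,0],[0.2,0.1,0.3,0,0,0],[0.2,0.1,0.3,0,0,0],[0.2,0.1,0.3,0,0,0]]' && python3 -m creep '[[0,0,0,0,0,0],[0,0,0,0,0,0],[0,0,0,0,0,0],[0,0,0,0,0,0],[0,0,0,0,0,0],[0,0,0,0,0,0],[0,0,0,0,0,0],[0,0,0,0,0,0]]' 0.1 30
```

```text
clock: 7.05
tcp_pos: [0.4574, -0.0279, -0.0104]
ee_rot: [-0.0, 0.982, 0.191, -0.0]
ft_force: [0.3, 0.5, 0.8]
opening: 0.0727
grip_force: 0.0
clock: 7.72
tcp_pos: [0.4574, -0.0279, -0.0103]
ee_rot: [0.0, 0.982, 0.191, 0.0]
ft_force: [-0.2, 0.6, -0.3]
opening: 0.047
grip_force: 0.0
```

```bash
python3 -m creep '[[0,0,0,0,0,0],[0,0,0,0,0,0],[0,0,0,0,0,0],[0,0,0,0,0,0],[0,0,0,0,0,0]]' 0.7 && python3 -m creep '[[0,0,0.2,0,0,0],[0,0,0.4,0,0,0],[0,0,0.6,0,0,0],[0,0,0.6,0,0,0]]' && python3 -m creep '[[0,0,0,0,0,0],[0,0,0,0,0,0],[0,0,0,0,0,0],[0,0,0,0,0,0],[0,0,0,0,0,0],[0,0,0,0,0,0],[0,0,0,0,0,0],[0,0,0,0,0,0]]' 0.1 30
```

```text
clock: 8.13
tcp_pos: [0.4574, -0.0279, -0.0103]
ee_rot: [0.0, 0.982, 0.191, 0.0]
ft_force: [-0.2, 0.1, 0.8]
opening: 0.0728
grip_force: 0.0
clock: 8.47
tcp_pos: [0.4569, -0.0278, -0.0169]
ee_rot: [-0.0, 0.982, 0.191, -0.0]
ft_force: [0.2, 0.8, -0.8]
opening: 0.0728
grip_force: 0.0
clock: 9.13
tcp_pos: [0.4574, -0.0279, -0.0163]
ee_rot: [-0.0, 0.982, 0.191, 0.0]
ft_force: [1.0, -0.3, -1.3]
opening: 0.047
grip_force: 0.0
```

Run:
```python
from h import *
s=robot.camera("side"); w=robot.camera("wrist"); print(proj(s,[.4574,-.028,.0]),proj(s,[.4574,-.028,.016]),[ (proj(w,[.4574,-.028,z])-[200,140]) * 2 for z in (-.016,0,.016,.03)])
a=cv2.resize(s["image"][220:290,300:370],(560,560),interpolation=cv2.INTER_CUBIC)
b=cv2.resize(w["image"][140:400,200:440],(480,520),interpolation=cv2.INTER_CUBIC)
b=np.vstack([b,np.zeros((40,480,3),np.uint8)])
cv2.imwrite("pics/g2.png",np.hstack([a[:,120:440],b]))
```

```text
[330.1940467  261.90104216] [330.27869417 257.78992875] [array([241.17674626, 172.65143671]), array([241.1188745 , 194.77619817]), array([241.04972695, 221.21176579]), array([240.97714109, 248.96182465])]
```

View pics/g2.png

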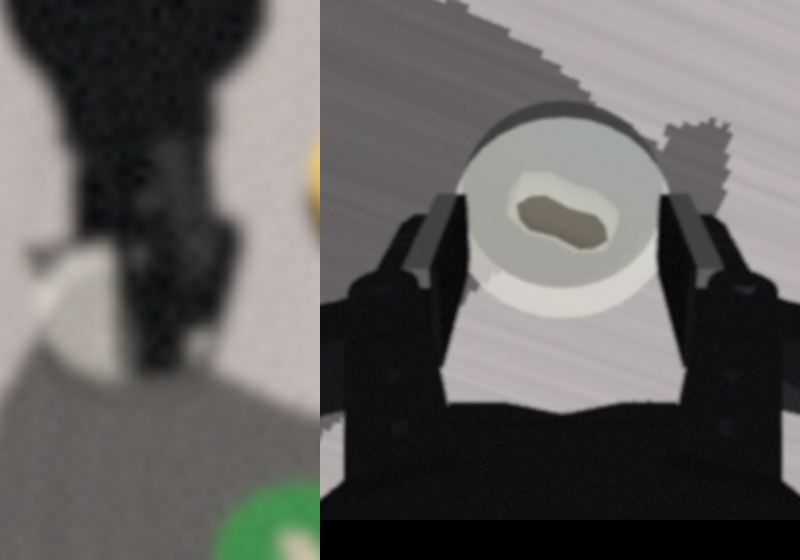

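Right: the dish lies between the fingers, whose tips are at about the lid's level, so they are roughly 33 mm behind the TCP at this opening. The dish sits about 3 mm further along tool +x. I go down 13 mm more.

```bash
python3 -m creep '[[0,0,0,0,0,0],[0,0,0,0,0,0],[0,0,0,0,0,0],[0,0,0,0,0,0],[0.3,0,0,0,0,0]]' 0.8 && python3 -m creep '[[0,0,0.2,0,0,0],[0,0,0.5,0,0,0],[0,0,0.8,0,0,0],[0,0,0.8,0,0,0]]' && python3 -m creep '[[0,0,0.3,0,0,0],[0,0,0.5,0,0,0],[0,0,0.5,0,0,0]]'&& python3 -m creep '[[0,0,0,0,0,0],[0,0,0,0,0,0],[0,0,0,0,0,0],[0,0,0,0,0,0],[0,0,0,0,0,0],[0,0,0,0,0,0],[0,0,0,0,0,0],[0,0,0,0,0,0]]' 0.1 30
```

```text
clock: 9.65
tcp_pos: [0.4598, -0.0267, -0.0165]
ee_rot: [-0.0, 0.982, 0.191, -0.0]
ft_force: [-0.6, 0.6, 0.4]
opening: 0.0767
grip_force: 0.0
clock: 9.98
tcp_pos: [0.4594, -0.0266, -0.0252]
ee_rot: [-0.0, 0.982, 0.191, -0.001]
ft_force: [0.7, -1.1, 0.2]
opening: 0.0768
grip_force: 0.0
clock: 10.23
tcp_pos: [0.4597, -0.0267, -0.0299]
ee_rot: [-0.0, 0.982, 0.191, -0.0]
ft_force: [0.2, 0.2, 0.4]
opening: 0.077
grip_force: 0.0
clock: 10.9
tcp_pos: [0.4603, -0.0268, -0.029]
ee_rot: [0.0, 0.982, 0.191, 0.0]
ft_force: [-2.9, 0.1, 5.7]
opening: 0.0541
grip_force: 31.5
```

```bash
python3 -m creep '[[0,0,-0.5,0,0,0],[0,0,-2,0,0,0],[0,0,-5,0,0,0],[0,0,-8,0,0,0],[0,0,-11,0,0,0],[0,0,-13,0,0,0],[0,0,-13,0,0,0],[0,0,-13,0,0,0]]' - 40
python3 - <<'E'
from h import *
s=robot.sense();print(s["opening"],s["grip_force"]); go([.5515,-.231,.10],down(-68))
E
```

```text
clock: 11.57
tcp_pos: [0.4614, -0.0271, 0.102]
ee_rot: [0.001, 0.982, 0.191, 0.002]
ft_force: [0.2, 0.1, -1.0]
opening: 0.0538
grip_force: 42.3
0.05376185199848947 42.31453478336334
row [0.73, 22.29, 0.25] [0.12, -0.17, -0.03] tcp [ 0.4614 -0.0271  0.102 ] axes [[0.927, 0.374, 0.003], [0.374, -0.927, -0.001], [0.003, 0.002, -1.0]]
```

```bash
python3 -m creep '[[0,3,0,0,0,0],[0.2,6,0,0,0,0],[0.4,9,0,0,0,0],[0.5,12,0,0,0,0],[0.6,15,0,0,0,0],[0.7,18,0,0,0,0],[0.7,20.5,0,0,0,0],[0.7,22,0,0,0,0]]' && python3 -m creep '[[0,0.2,0,0,0,0],[0,0.2,0,0,0,0],[0,0.2,0,0,0,0],[0,0.2,0,0,0,0]]'
python3 - <<'E'
from h import *
go([.5515,-.231,.065],down(-68))
s=robot.camera("side"); w=robot.camera("wrist")
np.savez("hov.npz",s=s["image"],w=w["image"],sT=s["world_from_camera"],wT=w["world_from_camera"])
a=cv2.resize(s["image"][140:230,260:350],(540,540),interpolation=cv2.INTER_CUBIC)[:,95:445]
b=cv2.resize(w["image"][40:310,200:440],(480,540),interpolation=cv2.INTER_CUBIC)[:,15:465]
cv2.imwrite("pics/hov.png",np.hstack([a,b]))
E
```

```text
clock: 12.23
tcp_pos: [0.5484, -0.2302, 0.0981]
ee_rot: [-0.001, 0.982, 0.19, -0.001]
ft_force: [-0.2, 0.4, -0.3]
opening: 0.054
grip_force: 42.4
clock: 12.57
tcp_pos: [0.5489, -0.2285, 0.0997]
ee_rot: [-0.001, 0.982, 0.191, -0.001]
ft_force: [-0.4, -0.3, -0.7]
opening: 0.0538
grip_force: 42.4
row [0.16, 0.33, 3.47] [-0.1, 0.06, 0.02] tcp [ 0.5489 -0.2285  0.0997] axes [[0.927, 0.375, -0.002], [0.375, -0.927, 0.001], [-0.001, -0.002, -1.0]]
```

View pics/hov.png

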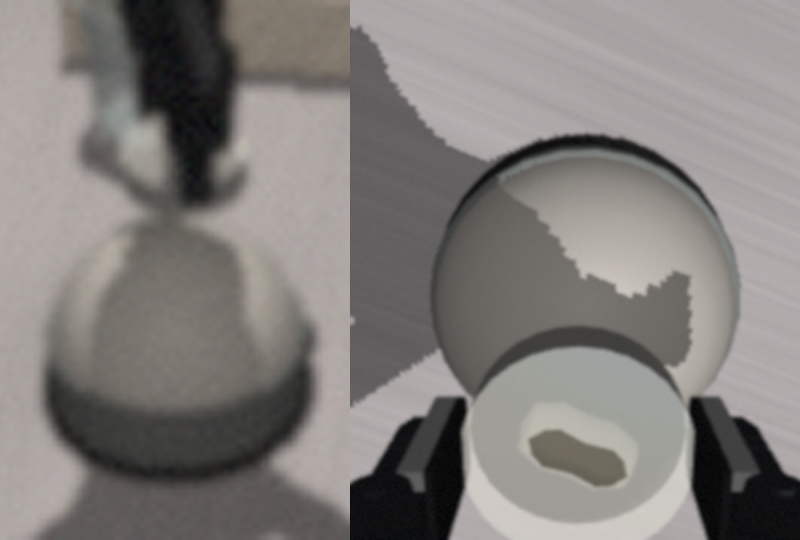

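Hover view, left: dish at crop cols 120–245 and dome at 48–312, so they line up to about 1 mm. Right: dish lid at crop (579,435); lamp rim at cols 433–739, with its far edge at row 150.

Run:
```python
from h import *
f=np.load("hov.npz"); w={"K":robot.camera("wrist")["K"],"world_from_camera":f["wT"]}; s={"K":robot.camera("side")["K"],"world_from_camera":f["sT"]}
t,r=tool(); ax=r.as_matrix()
P=lambda u,v,z:onz(w,200+(u-335)/2,40+v/2,z)
lid=P(579,435,.1447); far=P(586,150,.04)-ax[:,0]*.062; L=P(433,290,.04);Rr=P(739,290,.04)
for n,p in(("lid",lid),("far",far),("L",L),("R",Rr),("mid",(L+Rr)/2)): print(n,p.round(4),(r.inv().apply(p-t)*1000).round(1))
# side camera columns for hypotheses
for p in ([.549,-.2285,.115],[.5515,-.231,.02],[.549,-.231,.02]): print(proj(s,p))
```

```text
lid [ 0.5519 -0.2284  0.1447] [  2.4   0.1 -43.9]
far [ 0.5512 -0.2316  0.04  ] [ 0.5  2.9 60.8]
L [ 0.5371 -0.1731  0.04  ] [  9.4 -56.7  60.8]
R [ 0.5821 -0.2839  0.04  ] [ 9.5 62.9 60.8]
mid [ 0.5596 -0.2285  0.04  ] [ 9.4  3.1 60.8]
[304.82692841 173.29825146]
[305.10395177 198.76158966]
[305.9672814  198.83195289]
```

```bash
python3 -m creep '[[0,0.15,0,0,0,0],[0,0.3,0.5,0,0,0],[0,0.3,1.5,0,0,0],[0,0.3,2.5,0,0,0],[0,0.3,3.2,0,0,0],[0,0.3,3.4,0,0,0],[0,0.3,3.4,0,0,0],[0,0.3,3.4,0,0,0]]' && python3 -m creep '[[0,0,0.1,0,0,0],[0,0,0.2,0,0,0],[0,0,0.2,0,0,0],[0,0,0.2,0,0,0]]' && python3 -m creep '[[0,0,0.1,0,0,0],[0,0,0.1,0,0,0],[0,0,0.1,0,0,0]]'
python3 - <<'E'
from h import *
for _ in range(2): robot.camera("side"); print(robot.sense()["ft_force"],robot.sense()["wrist_torque"])
go([.5515,-.231,.061],down(-68))
E
```

```text
clock: 13.43
tcp_pos: [0.5507, -0.2327, 0.0663]
ee_rot: [-0.0, 0.982, 0.191, -0.0]
ft_force: [0.3, -0.1, 0.6]
opening: 0.0539
grip_force: 42.4
clock: 13.77
tcp_pos: [0.551, -0.2329, 0.0649]
ee_rot: [0.0, 0.982, 0.191, 0.0]
ft_force: [0.3, -0.1, -1.0]
opening: 0.054
grip_force: 42.4
clock: 14.02
tcp_pos: [0.5508, -0.2328, 0.0637]
ee_rot: [0.0, 0.982, 0.191, -0.0]
ft_force: [-0.5, -0.2, -1.2]
opening: 0.0541
grip_force: 42.4
[ 0.48808503  0.22606813 -0.01399599] [-0.00542863  0.0219763   0.06722241]
[-0.168385   -0.56132867 -0.38090726] [ 0.03973015 -0.03733439 -0.03170437]
row [0.13, -0.14, 0.27] [0.0, 0.0, -0.02] tcp [ 0.5509 -0.2328  0.0637] axes [[0.927, 0.374, 0.0], [0.374, -0.927, -0.0], [-0.0, 0.0, -1.0]]
```

```bash
python3 -m creep '[[0,-0.15,0,0,0,0],[0,-0.15,0.1,0,0,0],[0,-0.15,0.1,0,0,0],[0,-0.15,0.1,0,0,0]]' && python3 -m creep '[[0,0,0.1,0,0,0],[0,0,0.1,0,0,0],[0,0,0.1,0,0,0]]' && python3 -m creep '[[0,0,0.1,0,0,0],[0,0,0.1,0,0,0],[0,0,0.1,0,0,0]]'
```

```text
clock: 14.45
tcp_pos: [0.5502, -0.2313, 0.0626]
ee_rot: [-0.0, 0.982, 0.191, -0.0]
ft_force: [0.7, 0.4, -1.4]
opening: 0.054
grip_force: 42.4
clock: 14.7
tcp_pos: [0.5502, -0.2314, 0.0616]
ee_rot: [-0.0, 0.982, 0.191, -0.0]
ft_force: [0.6, -0.0, -1.3]
opening: 0.0541
grip_force: 42.4
clock: 14.95
tcp_pos: [0.5504, -0.2315, 0.0611]
ee_rot: [0.0, 0.982, 0.191, 0.0]
ft_force: [-1.4, 0.7, 3.7]
opening: 0.0537
grip_force: 42.8
```

```bash
python3 -m creep '[[0,0,0,0,0,0],[0,0,0,0,0,0],[0,0,0,0,0,0],[0,0,0,0,0,0],[0,0,0,0,0,0],[0,0,0,0,0,0]]' 0.5 && python3 -m creep '[[0,0,0,0,0,0],[0,0,-0.5,0,0,0],[0,0,-2,0,0,0],[0,0,-5,0,0,0],[0,0,-9,0,0,0],[0,0,-13,0,0,0],[0,0,-17,0,0,0],[0,0,-17,0,0,0]]' 0.7
python3 - <<'E'
from h import *
w=robot.camera("wrist"); im=w["image"]; cv2.imwrite("pics/placed.png",im); np.savez("pl.npz",im=im,T=w["world_from_camera"])
t,_=tool(); print(t,proj(w,[.551,-.231,.106]),proj(w,[.551,-.231,.04]))
u,v=proj(w,[.551,-.231,.106]).astype(int)
b=im.astype(int)
for n,l in (("row",b[v,u-60:u+61:2]),("col",b[v-60:v+61:2,u])): print(n,[int(x.sum()/3) for x in l])
E
```

```text
clock: 15.45
tcp_pos: [0.5503, -0.2314, 0.0606]
ee_rot: [-0.0, 0.982, 0.191, -0.0]
ft_force: [-1.0, 0.3, -0.6]
opening: 0.0642
grip_force: 0.0
clock: 16.12
tcp_pos: [0.5546, -0.2338, 0.2419]
ee_rot: [0.005, 0.982, 0.191, 0.006]
ft_force: [1.2, -0.4, 1.6]
opening: 0.0726
grip_force: 0.0
[ 0.55339152 -0.23317008  0.23785178] [315.09364968 178.6615906 ] [315.37461428 166.46674544]
row [161, 163, 164, 165, 165, 164, 162, 117, 94, 106, 114, 124, 134, 141, 144, 145, 106, 123, 149, 148, 148, 149, 149, 151, 163, 180, 180, 172, 164, 175, 177, 174, 172, 171, 169, 164, 153, 150, 150, 151, 150, 151, 153, 164, 174, 169, 165, 162, 158, 153, 146, 138, 125, 116, 140, 163, 163, 162, 162, 163, 164]
col [103, 111, 122, 129, 134, 139, 144, 150, 154, 157, 159, 159, 114, 105, 104, 105, 106, 107, 87, 67, 118, 150, 151, 151, 150, 152, 149, 153, 165, 173, 177, 174, 173, 173, 161, 159, 155, 149, 149, 148, 148, 148, 151, 182, 185, 167, 118, 89, 157, 163, 162, 159, 162, 166, 168, 167, 164, 166, 164, 163, 162]
```

```bash
cat >> h.py <<'E'
def tilt(h,tau): # tool y horizontal, heading h deg, tool z tilted forward by tau from straight down
    a,b=np.radians(h),np.radians(tau); H=np.array([np.cos(a),np.sin(a),0]); U=np.array([0,0,1.])
    z=np.sin(b)*H-np.cos(b)*U; x=np.cos(b)*H+np.sin(b)*U; return R.from_matrix(np.c_[x,np.cross(z,x),z])
E
python3 - <<'E'
from h import *
p=np.load("pl.npz"); w={"K":robot.camera("wrist")["K"],"world_from_camera":p["T"]}
for z,r in ((.106,.028),(.09,.028),(.04,.062)):
    a=np.array([proj(w,[.551+r*np.cos(k),-.231+r*np.sin(k),z]) for k in np.arange(0,6.28,.05)]); print(z,a.min(0).round(1),a.max(0).round(1))
b=p["im"].astype(int).sum(2)//3; print("col from row 90:",b[90:160:2,315].tolist(), "rows 195-222",b[195:222,315].tolist())
print(robot.sense()["joints"].round(2))
go([.502,.253,.244],tilt(-18,40))
E
```

```text
0.106 [287.8 151.5] [342.3 204.6]
0.09 [289.1 149.3] [341.1 200.1]
0.04 [264.9 114.5] [365.6 213.9]
col from row 90: [155, 157, 158, 158, 159, 160, 158, 156, 157, 155, 83, 24, 77, 110, 103, 111, 122, 129, 134, 139, 144, 150, 154, 157, 159, 159, 114, 105, 104, 105, 106, 107, 87, 67, 118] rows 195-222 [149, 148, 148, 148, 148, 148, 150, 151, 165, 182, 187, 185, 182, 167, 140, 118, 100, 89, 117, 157, 167, 163, 163, 162, 159, 159, 160]
[-0.53  0.13  1.56 -0.    1.44  0.66]
row [13.55, -46.86, -1.16] [-13.76, 38.04, 38.37] tcp [ 0.5518 -0.2322  0.2341] axes [[0.927, 0.374, 0.005], [0.374, -0.927, -0.003], [0.004, 0.005, -1.0]]
```

The wrist numbers show the dish about 4–5 mm short of the dome's top along tool −x: the grey disc I used is the dish floor, not its lid. I regrasp it and shift it to centre.

```bash
python3 - <<'E'
from h import *
go([.5468,-.2327,.063],down(-68))
E
python3 -m creep '[[-0.45,0,0,0,0,0],[-0.5,0,3,0,0,0],[-0.5,0,6,0,0,0],[-0.5,0,9,0,0,0],[-0.5,0,9,0,0,0],[-0.5,0,9,0,0,0],[-0.5,0,9,0,0,0]]' 0.7
python3 - <<'E'
from h import *
go([.5468,-.2327,.063],down(-68))
w=robot.camera("wrist"); b=w["image"].astype(int).sum(2)//3
for z,r in ((.106,.028),(.092,.028)):
    a=np.array([proj(w,[.5468+r*np.cos(k),-.2327+r*np.sin(k),z]) for k in np.arange(0,6.28,.05)]); print(z,a.min(0).round(1),a.max(0).round(1))
print(b[140:270:2,320].tolist())
E
```

```text
row [-0.54, -0.23, 17.11] [0.28, -0.21, -0.02] tcp [ 0.5518 -0.2322  0.2341] axes [[0.927, 0.374, 0.005], [0.374, -0.927, -0.003], [0.004, 0.005, -1.0]]
clock: 16.8
tcp_pos: [0.5456, -0.2334, 0.1411]
ee_rot: [-0.0, 0.982, 0.191, -0.0]
ft_force: [0.6, -0.2, 0.0]
opening: 0.0725
grip_force: 0.0
row [0.14, -0.02, 7.81] [-0.02, 0.02, -0.03] tcp [ 0.5456 -0.2334  0.1411] axes [[0.927, 0.374, -0.0], [0.374, -0.927, 0.0], [-0.0, -0.0, -1.0]]
0.106 [280.9 166.8] [359.5 241.3]
0.092 [283.2 162.9] [357.3 233.6]
[161, 163, 165, 167, 170, 171, 174, 176, 178, 179, 140, 106, 76, 66, 70, 123, 151, 150, 150, 149, 150, 150, 148, 150, 149, 153, 166, 171, 173, 170, 133, 100, 100, 109, 98, 91, 113, 154, 149, 148, 148, 149, 147, 149, 149, 151, 181, 183, 181, 184, 184, 163, 159, 161, 166, 168, 170, 167, 165, 165, 168, 165, 164, 161, 161]
```

```bash
python3 -m creep '[[0.1,0,3,0,0,0],[0.1,0,5.5,0,0,0],[0.1,0,7.2,0,0,0],[0.1,0,7.8,0,0,0],[0.1,0,7.8,0,0,0],[0.1,0,7.8,0,0,0]]' 0.7 && python3 -m creep '[[0,0,0,0,0,0],[0,0,0,0,0,0],[0,0,0,0,0,0],[0,0,0,0,0,0],[0,0,0,0,0,0],[0,0,0,0,0,0],[0,0,0,0,0,0]]' 0.2 25 && python3 -m creep '[[0,0,-0.2,0,0,0],[0,0,-0.3,0,0,0],[0,0,-0.3,0,0,0],[0,0,-0.3,0,0,0]]'
python3 - <<'E'
from h import *
go([.551,-.231,.063],down(-68))
E
```

```text
clock: 17.35
tcp_pos: [0.5478, -0.2336, 0.0646]
ee_rot: [0.001, 0.982, 0.191, 0.001]
ft_force: [-1.1, 0.3, 0.4]
opening: 0.0724
grip_force: 0.0
clock: 17.93
tcp_pos: [0.5483, -0.2339, 0.0654]
ee_rot: [0.001, 0.982, 0.191, 0.002]
ft_force: [-1.3, 0.0, 6.5]
opening: 0.0538
grip_force: 25.4
clock: 18.27
tcp_pos: [0.5465, -0.2329, 0.0657]
ee_rot: [-0.0, 0.982, 0.191, -0.0]
ft_force: [-0.2, -0.8, -0.1]
opening: 0.0538
grip_force: 26.4
row [0.48, -0.01, 0.27] [-0.0, 0.0, -0.02] tcp [ 0.5465 -0.2329  0.0657] axes [[0.927, 0.374, -0.0], [0.374, -0.927, 0.0], [-0.0, -0.0, -1.0]]
```

```bash
python3 -m creep '[[0.2,0,0,0,0,0],[0.45,0,0,0,0,0],[0.45,0,0,0,0,0],[0.45,0,0.1,0,0,0]]' && python3 -m creep '[[0,0,0.1,0,0,0],[0,0,0.1,0,0,0],[0,0,0.1,0,0,0]]' && python3 -m creep '[[0,0,0.1,0,0,0],[0,0,0.1,0,0,0],[0,0,0.1,0,0,0]]'
python3 - <<'E'
from h import *
w=robot.camera("wrist"); b=w["image"].astype(int).sum(2)//3
go([.551,-.231,.061],down(-68))
print(b[150:310:3,320].tolist(), [proj(w,[.551,-.231,z]).round(1).tolist() for z in (.092,.106)])
E
```

```text
clock: 18.6
tcp_pos: [0.5513, -0.2312, 0.0656]
ee_rot: [0.0, 0.982, 0.191, 0.0]
ft_force: [-3.4, 1.8, 12.8]
opening: 0.0541
grip_force: 27.6
clock: 18.85
tcp_pos: [0.5515, -0.2312, 0.0656]
ee_rot: [0.0, 0.982, 0.191, 0.001]
ft_force: [-5.0, 1.4, 11.7]
opening: 0.0542
grip_force: 27.6
clock: 19.1
tcp_pos: [0.5516, -0.2312, 0.0654]
ee_rot: [0.0, 0.982, 0.191, 0.001]
ft_force: [-5.5, 4.2, 17.7]
opening: 0.0542
grip_force: 28.1
row [-0.05, -0.04, 0.44] [0.04, -0.07, -0.01] tcp [ 0.5516 -0.2312  0.0654] axes [[0.927, 0.374, 0.001], [0.374, -0.927, -0.0], [0.001, 0.001, -1.0]]
[153, 157, 161, 164, 167, 169, 170, 173, 174, 118, 112, 112, 112, 114, 114, 113, 69, 67, 65, 84, 160, 160, 161, 160, 159, 159, 158, 158, 159, 167, 178, 181, 183, 183, 140, 107, 105, 105, 103, 97, 133, 160, 157, 156, 157, 157, 156, 167, 201, 204, 204, 203, 204, 189] [[319.6, 246.3], [319.5, 259.3]]
```

```bash
python3 -m creep '[[0,0,-0.1,0,0,0],[0,0,-0.3,0,0,0],[0,0,-0.3,0,0,0],[0,0,-0.3,0,0,0]]' && python3 -m creep '[[0,0,0,0,0,0],[0,0,0,0,0,0],[0,0,0,0,0,0],[0,0,0,0,0,0],[0,0,0,0,0,0],[0,0,0,0,0,0]]' 0.5 && python3 -m creep '[[0,0,0,0,0,0],[0,0,-0.5,0,0,0],[0,0,-2,0,0,0],[0,0,-5,0,0,0],[0,0,-9,0,0,0],[0,0,-13,0,0,0],[0,0,-17,0,0,0],[0,0,-17,0,0,0]]' 0.7 && python3 -m creep '[[0,0,0,0,0,0],[0,0,0,0,0,0],[0,0,0,0,0,0],[0,0,0,0,0,0]]'
python3 - <<'E'
from h import *
w=robot.camera("wrist"); b=w["image"].astype(int).sum(2)//3; print(tool()[0])
for z,r in ((.106,.028),(.092,.028),(.04,.062)):
    a=np.array([proj(w,[.551+r*np.cos(k),-.231+r*np.sin(k),z]) for k in np.arange(0,6.28,.05)]); print(z,a.min(0).round(1),a.max(0).round(1))
u,v=proj(w,[.551,-.231,.1]).astype(int); print(u,v)
print("col",b[100:225:2,u-1:u+2].mean(1).astype(int).tolist()); print("row",b[v-1:v+2,u-56:u+57:2].mean(0).astype(int).tolist())
E
```

```text
clock: 19.48
tcp_pos: [0.5513, -0.2312, 0.0659]
ee_rot: [0.0, 0.982, 0.191, 0.001]
ft_force: [0.4, 0.5, 3.9]
opening: 0.0538
grip_force: 26.8
clock: 19.98
tcp_pos: [0.5507, -0.2312, 0.0655]
ee_rot: [-0.0, 0.982, 0.191, -0.0]
ft_force: [0.2, 0.0, -0.4]
opening: 0.0644
grip_force: 0.0
clock: 20.65
tcp_pos: [0.555, -0.2336, 0.247]
ee_rot: [0.005, 0.982, 0.191, 0.006]
ft_force: [1.1, 0.3, 1.8]
opening: 0.0725
grip_force: 0.0
clock: 20.98
tcp_pos: [0.5497, -0.2306, 0.2334]
ee_rot: [-0.001, 0.982, 0.191, -0.001]
ft_force: [-0.4, 0.0, -0.5]
opening: 0.0726
grip_force: 0.0
[ 0.54982507 -0.23068885  0.23359226]
0.106 [293.8 147.7] [349.9 202.5]
0.092 [294.9 145.7] [348.8 198.4]
0.04 [270.2 109.7] [373.6 211.7]
321 174
col [155, 159, 129, 36, 39, 102, 107, 106, 115, 125, 131, 137, 141, 146, 151, 155, 158, 161, 163, 157, 127, 110, 106, 92, 87, 149, 155, 155, 156, 155, 156, 155, 156, 169, 176, 159, 111, 131, 173, 166, 162, 162, 155, 153, 153, 153, 153, 153, 153, 172, 194, 181, 145, 130, 111, 88, 158, 165, 161, 159, 163, 168, 170]
row [165, 166, 166, 166, 146, 99, 87, 90, 95, 95, 109, 123, 139, 147, 124, 142, 156, 152, 153, 153, 153, 155, 167, 156, 110, 123, 161, 148, 134, 120, 129, 146, 148, 156, 175, 172, 161, 156, 155, 156, 156, 162, 180, 182, 169, 166, 162, 159, 153, 146, 139, 127, 117, 137, 163, 163, 164]
```

```bash
python3 - <<'E'
from h import *
go([.502,.253,.244],tilt(-18,40))
E
python3 -m creep '[[1,-3.5,-1,0,0,0],[2,-7,-1,-1,3.4,3.4],[3,-10.5,-1,-2.5,6.8,6.8],[4,-14,-1,-3.7,10.2,10.2],[5,-17.5,-1,-5,13.6,13.6],[6,-21,-1,-6.2,17,17],[7,-24.5,-1,-7.4,20.4,20.4],[8,-28,-1,-8.6,23.8,23.8]]' 1
python3 - <<'E'
from h import *
go([.502,.253,.244],tilt(-18,40)); s=robot.camera("top")
d=s["image"][175:206,360:391].astype(int).sum(2)//3
print(d[::2,::2].tolist(),[proj(s,[.551,-.231,z]).round(1).tolist() for z in (.04,.106)])
E
```

```text
row [13.66, -46.65, -0.94] [-14.05, 38.51, 38.28] tcp [ 0.5498 -0.2307  0.2336] axes [[0.927, 0.374, -0.003], [0.374, -0.927, 0.002], [-0.002, -0.003, -1.0]]
clock: 21.7
tcp_pos: [0.5195, 0.0567, 0.2448]
ee_rot: [0.033, 0.976, -0.018, 0.213]
ft_force: [0.1, 0.3, 0.7]
opening: 0.0853
grip_force: 0.0
row [-2.05, -19.49, -2.08] [-5.39, 14.74, 14.54] tcp [0.5195 0.0567 0.2448] axes [[0.908, -0.05, 0.415], [-0.022, -0.997, -0.072], [0.418, 0.057, -0.907]]
[[56, 68, 80, 90, 97, 102, 106, 112, 115, 117, 118, 117, 114, 110, 104, 96], [66, 78, 91, 97, 104, 110, 113, 123, 123, 129, 127, 133, 130, 119, 114, 107], [75, 86, 97, 104, 108, 105, 93, 109, 109, 111, 109, 112, 121, 138, 123, 112], [80, 91, 99, 106, 93, 81, 108, 110, 110, 109, 110, 111, 111, 120, 140, 120], [83, 94, 102, 101, 65, 101, 110, 110, 113, 109, 109, 111, 109, 110, 127, 130], [87, 96, 103, 80, 65, 109, 111, 117, 125, 126, 122, 124, 116, 110, 116, 136], [88, 97, 103, 65, 70, 109, 111, 126, 123, 126, 126, 127, 132, 113, 112, 134], [90, 98, 105, 65, 59, 107, 110, 120, 119, 121, 123, 121, 127, 112, 116, 134], [89, 97, 104, 77, 58, 102, 110, 110, 114, 114, 115, 114, 113, 110, 118, 133], [85, 96, 103, 91, 58, 76, 109, 111, 109, 111, 108, 110, 111, 111, 126, 125], [82, 93, 102, 105, 79, 53, 83, 108, 110, 111, 110, 109, 111, 120, 128, 122], [78, 87, 97, 104, 107, 79, 59, 75, 101, 108, 109, 109, 114, 125, 120, 117], [73, 84, 92, 102, 108, 109, 110, 91, 86, 90, 102, 113, 122, 118, 116, 112], [66, 78, 85, 95, 101, 106, 110, 113, 118, 116, 117, 117, 116, 115, 109, 102], [56, 71, 80, 85, 92, 100, 104, 107, 108, 111, 112, 111, 108, 105, 99, 94], [55, 60, 70, 78, 86, 91, 98, 99, 101, 103, 104, 102, 99, 95, 89, 78]] [[375.9, 189.8], [379.2, 186.9]]
```

The dish rests on the dome, centred to about 2 mm. On to the magnifier.

```bash
python3 -m creep '[[-0.3,-3.3,-0.4,-1,2.5,2.4],[-0.7,-6.6,-0.7,-1.8,5,4.8],[-1,-9.9,-1,-2.7,7.5,7.3],[-1.4,-13,-1.4,-3.6,10,9.7],[-1.7,-16.3,-1.7,-4.5,12.3,12.1],[-2,-19.5,-2,-5.4,14.7,14.5],[-2,-19.5,-2,-5.4,14.7,14.5],[-2,-19.5,-2,-5.4,14.7,14.5]]' 1
python3 - <<'E'
from h import *
go([.502,.253,.244],tilt(-18,40)); print(robot.sense()["joints"].round(2))
w=robot.camera("wrist"); t=robot.camera("top"); s=robot.camera("side")
np.savez("mag.npz",w=w["image"],T=w["world_from_camera"],t=t["image"],s=s["image"])
L=np.array([.634,.2105,.185]); d=np.array([np.cos(np.radians(55))*np.cos(np.radians(-18)),np.cos(np.radians(55))*np.sin(np.radians(-18)),np.sin(np.radians(55))])
b=w["image"].astype(int).sum(2)//3
for k in (0,.034,.05,.068,.09): print(k,proj(w,L-k*d).round(1))
for k in (.05,.06,.07,.08,.09):
    u,v=proj(w,L-k*d).astype(int); print(k,v,u,b[v,u-30:u+31:2].tolist())
E
```

```text
clock: 22.42
tcp_pos: [0.5111, 0.2343, 0.2551]
ee_rot: [0.045, 0.937, -0.129, 0.322]
ft_force: [-0.0, 0.1, -0.0]
opening: 0.0855
grip_force: 0.0
row [-1.77, -1.55, 0.02] [-1.35, 2.06, 1.87] tcp [0.5111 0.2343 0.2551] axes [[0.76, -0.271, 0.591], [-0.212, -0.963, -0.168], [0.615, 0.002, -0.789]]
[ 0.6  -0.29  2.06 -0.6   0.99  2.68]
0 [309.7 120.3]
0.034 [309.5 152.3]
0.05 [309.4 166.1]
0.068 [309.3 180.8]
0.09 [309.3 197.6]
0.05 166 309 [162, 162, 162, 162, 161, 162, 162, 162, 162, 162, 155, 62, 16, 11, 15, 17, 16, 18, 18, 67, 153, 161, 160, 160, 161, 160, 160, 159, 160, 159, 161]
0.06 174 309 [162, 163, 164, 163, 164, 161, 161, 161, 161, 162, 154, 62, 16, 17, 16, 16, 16, 14, 14, 90, 155, 158, 158, 158, 156, 155, 154, 154, 155, 155, 156]
0.07 182 309 [162, 162, 161, 160, 160, 160, 160, 159, 159, 157, 149, 59, 14, 12, 13, 15, 10, 12, 18, 102, 158, 161, 162, 162, 161, 160, 159, 158, 159, 158, 158]
0.08 190 309 [91, 92, 90, 88, 66, 60, 61, 61, 63, 64, 61, 27, 13, 12, 16, 14, 15, 15, 17, 92, 133, 133, 131, 140, 140, 141, 141, 143, 146, 147, 150]
0.09 197 309 [92, 91, 90, 82, 62, 61, 60, 59, 60, 60, 57, 24, 15, 12, 15, 14, 16, 14, 19, 84, 115, 115, 114, 116, 115, 115, 116, 117, 118, 117, 118]
```

Run:
```python
from h import *
go([.575,.2297,.152],tilt(-18,40))
```

```text
row [-1.49, -1.62, 11.9] [-1.17, 2.04, 1.62] tcp [0.5115 0.2312 0.255 ] axes [[0.758, -0.276, 0.591], [-0.216, -0.961, -0.171], [0.615, 0.002, -0.788]]
```

```bash
python3 -m creep '[[-0.5,-0.5,3,-0.4,0.7,0.5],[-1,-1,6,-0.8,1.3,1],[-1.5,-1.6,9,-1.1,2,1.6],[-1.5,-1.6,11,-1.1,2,1.6],[-1.5,-1.6,11.9,-1.1,2,1.6],[-1.5,-1.6,11.9,-1.1,2,1.6],[-1.5,-1.6,11.9,-1.1,2,1.6],[-1.5,-1.6,11.9,-1.1,2,1.6]]' 1
python3 - <<'E'
from h import *
go([.575,.2297,.152],tilt(-18,40)); print(robot.sense()["joints"].round(2))
go([.6238,.2138,.0908],tilt(-18,40))
E
```

```text
clock: 23.23
tcp_pos: [0.5831, 0.2112, 0.1705]
ee_rot: [0.04, 0.938, -0.13, 0.319]
ft_force: [-0.5, -0.9, 0.4]
opening: 0.0856
grip_force: 0.0
row [-2.14, -1.54, 0.69] [-1.84, 2.44, 1.56] tcp [0.5831 0.2112 0.1705] axes [[0.762, -0.27, 0.589], [-0.218, -0.963, -0.158], [0.61, -0.008, -0.793]]
[ 0.46 -0.09  2.06 -0.63  0.75  2.68]
row [-1.81, -1.28, 8.67] [-1.84, 2.44, 1.56] tcp [0.5831 0.2112 0.1705] axes [[0.762, -0.27, 0.589], [-0.218, -0.963, -0.158], [0.61, -0.008, -0.793]]
```

Joint 6 is at its limit here, so I back off and give the tool a half turn, which is the same grasp.

```bash
python3 -m creep '[[0,0,-3,0,0,-7],[0,0,-6,0,0,-14],[0,0,-8,0,0,-21],[0,0,-8,0,0,-28],[0,0,-8,0,0,-35],[0,0,-8,0,0,-42],[0,0,-8,0,0,-49],[0,0,-8,0,0,-56]]' 1 && python3 -m creep '[[0,0,0,0,0,-7],[0,0,0,0,0,-14],[0,0,0,0,0,-21],[0,0,0,0,0,-28],[0,0,0,0,0,-35],[0,0,0,0,0,-42],[0,0,0,0,0,-49],[0,0,0,0,0,-56]]' && python3 -m creep '[[0,0,0,0,0,-7],[0,0,0,0,0,-14],[0,0,0,0,0,-21],[0,0,0,0,0,-28],[0,0,0,0,0,-35],[0,0,0,0,0,-42],[0,0,0,0,0,-49],[0,0,0,0,0,-56]]'
python3 - <<'E'
from h import *
go([.575,.2297,.152],tilt(-18,40)*R.from_euler('z',180,degrees=True)); print(robot.sense()["joints"].round(2))
E
```

```text
clock: 23.9
tcp_pos: [0.5356, 0.225, 0.2346]
ee_rot: [0.186, 0.888, 0.329, 0.263]
ft_force: [-0.0, -0.1, -0.1]
opening: 0.0853
grip_force: 0.0
clock: 24.57
tcp_pos: [0.5356, 0.2249, 0.2344]
ee_rot: [0.288, 0.629, 0.707, 0.145]
ft_force: [0.5, -0.3, 0.2]
opening: 0.0857
grip_force: 0.0
clock: 25.23
tcp_pos: [0.5356, 0.2249, 0.2344]
ee_rot: [0.322, 0.224, 0.92, -0.007]
ft_force: [-0.1, -0.1, -0.3]
opening: 0.0854
grip_force: 0.0
row [2.38, 0.99, 8.78] [1.69, -2.6, -10.04] tcp [0.5356 0.2249 0.2344] axes [[-0.692, 0.416, 0.59], [0.407, 0.9, -0.157], [-0.596, 0.132, -0.792]]
[ 0.54 -0.24  2.06 -0.58  0.92 -0.29]
```

```bash
python3 -m creep '[[1,0.5,2,0.8,-1.3,-5],[2.4,1,4,1.7,-2.6,-10],[2.4,1,7,1.7,-2.6,-10],[2.4,1,8.8,1.7,-2.6,-10],[2.4,1,8.8,1.7,-2.6,-10],[2.4,1,8.8,1.7,-2.6,-10]]' 1
python3 - <<'E'
from h import *
q=tilt(-18,40)*R.from_euler('z',180,degrees=True)
go([.575,.2297,.152],q); go([.6238,.2138,.0908],q); print(robot.sense()["joints"].round(2))
E
```

```text
clock: 25.73
tcp_pos: [0.5748, 0.2291, 0.1501]
ee_rot: [0.337, 0.15, 0.928, -0.054]
ft_force: [0.5, 0.5, 0.0]
opening: 0.0855
grip_force: 0.0
row [-0.12, 0.06, -0.14] [-0.17, -0.12, -0.35] tcp [0.5748 0.2291 0.1501] axes [[-0.728, 0.315, 0.609], [0.243, 0.949, -0.201], [-0.641, 0.002, -0.767]]
row [-0.13, 0.08, 7.85] [-0.17, -0.12, -0.35] tcp [0.5748 0.2291 0.1501] axes [[-0.728, 0.315, 0.609], [0.243, 0.949, -0.201], [-0.641, 0.002, -0.767]]
[ 0.54 -0.02  2.06 -0.77  0.77 -0.23]
```

```bash
python3 -m creep '[[-0.1,0.1,2.5,0,0,0],[-0.1,0.1,5,0,0,0],[-0.1,0.1,6.5,0,0,0],[-0.1,0.1,7.2,0,0,0],[-0.1,0.1,7.8,0,0,0],[-0.1,0.1,7.8,0,0,0],[-0.1,0.1,7.8,0,0,0]]' 1
python3 - <<'E'
from h import *
q=tilt(-18,40)*R.from_euler('z',180,degrees=True); go([.6238,.2138,.0908],q)
w=robot.camera("wrist"); b=w["image"].astype(int).sum(2)//3
c=np.cos(np.radians(55)); h=np.radians(-18); d=np.array([c*np.cos(h),c*np.sin(h),np.sin(np.radians(55))]); L=np.array([.634,.2105,.185])
for k in (.02,.045,.055,.068,.08):
    p=proj(w,L-k*d); u,v=p.astype(int); print(k,p.round(1), b[v,u-40:u+41:2].tolist() if 0<=v<400 else 0)
cv2.imwrite("pics/mg.png",w["image"])
E
```

```text
clock: 26.32
tcp_pos: [0.624, 0.2146, 0.092]
ee_rot: [0.338, 0.15, 0.928, -0.053]
ft_force: [-0.2, 0.4, 0.7]
opening: 0.0855
grip_force: 0.0
row [0.07, -0.08, 0.1] [-0.1, -0.04, -0.38] tcp [0.624  0.2146 0.092 ] axes [[-0.727, 0.315, 0.61], [0.243, 0.949, -0.2], [-0.642, 0.003, -0.766]]
0.02 [320.6 371.9] [21, 22, 22, 22, 21, 21, 20, 20, 22, 22, 20, 21, 21, 20, 21, 22, 25, 19, 22, 22, 20, 20, 21, 20, 21, 19, 22, 22, 22, 21, 20, 22, 22, 23, 23, 19, 21, 21, 19, 21, 18]
0.045 [320.3 319.1] [153, 153, 153, 152, 150, 151, 151, 152, 153, 153, 150, 97, 28, 29, 29, 30, 31, 31, 30, 30, 30, 28, 29, 29, 27, 29, 29, 29, 29, 25, 28, 114, 154, 153, 151, 152, 153, 153, 153, 151, 152]
0.055 [320.2 297.8] [126, 115, 103, 127, 149, 150, 152, 151, 151, 152, 154, 116, 29, 33, 31, 33, 32, 30, 31, 30, 29, 31, 28, 28, 29, 30, 30, 29, 30, 28, 28, 115, 157, 155, 153, 155, 154, 152, 152, 152, 152]
0.068 [320.  270.1] [111, 104, 100, 98, 153, 191, 191, 190, 190, 190, 190, 144, 29, 30, 31, 32, 33, 32, 29, 31, 28, 30, 32, 29, 31, 29, 32, 31, 30, 27, 24, 125, 173, 170, 168, 164, 161, 158, 156, 155, 155]
0.08 [319.9 244.4] [117, 112, 107, 101, 97, 134, 189, 193, 193, 193, 193, 185, 77, 29, 32, 33, 31, 32, 32, 32, 32, 30, 32, 32, 31, 31, 29, 34, 31, 32, 28, 69, 183, 193, 192, 193, 191, 192, 192, 191, 192]
```

```bash
python3 -m creep '[[0.05,-0.08,0,0,0,0],[0.05,-0.08,0,0,0,0],[0.05,-0.08,0,0,0,0],[0.05,-0.08,0,0,0,0],[0.05,-0.08,0,0,0,0],[0.05,-0.08,0,0,0,0],[0.05,-0.08,0,0,0,0],[0.05,-0.08,0,0,0,0]]' -0.95 80 && python3 -m creep '[[0,0,0,0,0,0],[0,0,0,0,0,0],[0,0,0,0,0,0],[0,0,0,0,0,0]]'
python3 - <<'E'
from h import *
_,r=tool(); c=np.cos(np.radians(55)); h=np.radians(-18); d=np.array([c*np.cos(h),c*np.sin(h),np.sin(np.radians(55))]); print(r.inv().apply(d), robot.sense()["wrist_torque"])
E
```

```text
clock: 27.03
tcp_pos: [0.623, 0.2136, 0.0904]
ee_rot: [0.337, 0.15, 0.928, -0.053]
ft_force: [-2.6, 1.2, 2.6]
opening: 0.0165
grip_force: 80.6
clock: 27.37
tcp_pos: [0.6231, 0.2136, 0.0904]
ee_rot: [0.337, 0.15, 0.928, -0.053]
ft_force: [-3.0, 2.2, 3.2]
opening: 0.0164
grip_force: 80.7
[-0.96544145  0.00529263 -0.26056628] [0.21529488 0.53774854 0.0441636 ]
```

Gripped: the opening reads 16.4 mm, and it read about 2 mm low on the dish too. I pull along the handle's axis.

```bash
python3 -m creep '[[-0.97,0,-0.26,0,0,0],[-1.93,0,-0.52,0,0,0],[-2.9,0,-0.78,0,0,0],[-2.9,0,-0.78,0,0,0]]' && python3 -m creep '[[-1.45,0,-0.39,0,0,0],[-2.9,0,-0.78,0,0,0],[-4.35,0,-1.17,0,0,0],[-5.8,0,-1.56,0,0,0],[-6.7,0,-1.8,0,0,0],[-6.7,0,-1.8,0,0,0],[-6.7,0,-1.8,0,0,0]]'
python3 - <<'E'
from h import *
print(robot.sense()["wrist_torque"], robot.sense()["joints"].round(2))
E
```

```text
clock: 27.7
tcp_pos: [0.6399, 0.2075, 0.1155]
ee_rot: [0.337, 0.151, 0.928, -0.054]
ft_force: [-1.8, 0.3, 3.8]
opening: 0.0164
grip_force: 80.5
clock: 28.28
tcp_pos: [0.6771, 0.1949, 0.1712]
ee_rot: [0.337, 0.151, 0.928, -0.054]
ft_force: [-1.5, -0.5, -2.0]
opening: 0.0164
grip_force: 80.1
[0.17012426 0.40838121 0.00917179] [ 0.38  0.1   1.88 -0.69  0.71 -0.44]
```

```bash
cat >> h.py <<'E'
F=R.from_euler('z',180,degrees=True); O=np.array([-.0657,.0004,-.060])
def lensgo(L,h,t=-15):
    q=tilt(h,t)*F; go(np.asarray(L)-q.apply(O),q)
E
python3 - <<'E'
from h import *
p,r=tool(); print("lens now",p+r.apply(O)); lensgo([.551,-.231,.27],-18)
print(robot.camera("side")["image"].shape)
E
```

```text
lens now [0.68848038 0.1913362  0.25933196]
row [1.15, -44.48, -8.6] [0.0, 54.88, -0.45] tcp [0.6771 0.1949 0.1712] axes [[-0.728, 0.316, 0.609], [0.244, 0.949, -0.201], [-0.641, 0.002, -0.767]]
(400, 640, 3)
```

```bash
python3 -m creep '[[-1.5,-1,-2,0,0,0],[-2,-4,-4,0,4.5,0],[-2,-7.5,-5.5,0,9,0],[-1.5,-11,-6.5,0,14,0],[-1,-14.5,-7.5,0,19,0],[-0.5,-18,-8,0,24,0],[0,-21.5,-8.3,0,29,0],[0,-25,-8.6,0,34,0]]'
python3 - <<'E'
from h import *
p,r=tool(); print("lens now",p+r.apply(O)); lensgo([.551,-.231,.27],-18); print(robot.sense()["joints"].round(2))
E
```

```text
clock: 29.0
tcp_pos: [0.5437, -0.0253, 0.2366]
ee_rot: [0.048, 0.159, 0.986, -0.007]
ft_force: [0.9, -0.6, -3.0]
opening: 0.016
grip_force: 80.0
lens now [ 0.60033176 -0.04377036  0.3026792 ]
row [0.81, -19.39, 0.63] [0.17, 20.59, -0.31] tcp [ 0.5437 -0.0253  0.2366] axes [[-0.945, 0.314, 0.093], [0.313, 0.949, -0.028], [-0.097, 0.002, -0.995]]
[-0.18 -0.08  1.78 -0.01  1.35 -1.43]
```

```bash
python3 -m creep '[[0,-3,0,0,4,0],[0.2,-6,0.2,0,8,0],[0.3,-9,0.3,0,12,0],[0.5,-12,0.5,0,16,0],[0.6,-15,0.6,0,20,0],[0.8,-18,0.6,0,20.6,0],[0.8,-19.4,0.6,0,20.6,0],[0.8,-19.4,0.6,0,20.6,0]]' && python3 -m creep '[[0,0,0,0,0,0],[0,0,0,0,0,0],[0,0,0,0,0,0]]'
python3 - <<'E'
from h import *
p,r=tool(); print("lens now",p+r.apply(O)); lensgo([.551,-.231,.27],-18)
s=robot.camera("side");t=robot.camera("top")
np.savez("fin.npz",s=s["image"],t=t["image"])
for n,c in(("top",t),("side",s)):
    q=proj(c,[.551,-.231,.27]); print(n,q.round(1), proj(c,[.551,-.231,.106]).round(1))
    g=c["image"].max(2); x,y=q.astype(int); sub=g[y-45:y+46,x-45:x+46]
    for row in sub[::4]: print("".join("#" if v<45 else "+" if v<90 else "." for v in row[::2]))
E
```

```text
clock: 29.67
tcp_pos: [0.4765, -0.2089, 0.2283]
ee_rot: [-0.128, 0.16, 0.979, 0.021]
ft_force: [0.3, 0.9, -2.1]
opening: 0.0162
grip_force: 80.0
clock: 29.92
tcp_pos: [0.4782, -0.2052, 0.2302]
ee_rot: [-0.126, 0.157, 0.979, 0.021]
ft_force: [-0.2, 0.5, -1.3]
opening: 0.0159
grip_force: 80.0
lens now [ 0.55306864 -0.22958976  0.27154016]
row [0.14, -0.25, 0.15] [0.18, 0.31, -0.24] tcp [ 0.4782 -0.2052  0.2302] axes [[-0.919, 0.314, -0.24], [0.303, 0.95, 0.081], [0.254, 0.002, -0.967]]
top [389.2 178. ] [379.2 186.9]
..................++++#+++#+++++++++++++++++++
..................++++++++++++++++++++++++++++
.................+++++++++++++++++++++++++++++
...............+++#+++++#+++++++++++++++++++++
..............+++#+++++######+++++++++++++++++
.............+++#++++.+#########++++++++++++++
............+++++++...#############+++++++++++
...........+++++++++###################+++++++
.........+++++++###########################+++
........+++#+++#############+++###############
.......+++#+++++###############+++############
+..+++++++++++++##+######################+..##
++++++++++++++#
[... 915 characters left out ...]
...................+#+###########+........
......................++#######..####.....###.
................+.........+#####+####....+##+.
...............#...........+######++#+...###+.
................++.......+########++##..+###..
...............................+###++####+....
.................................+#+...+++....
..............................................
..............................................
..............................................
..............................................
..............................................
..............................................
..............................................
..............................................
```

Run:
```python
from h import *
f=np.load("fin.npz"); g=f["s"].max(2)[106:144,270:352]
for row in g: print("".join(" .:-=+*%"[7-min(7,v//26)] for v in row))
s=robot.camera("side"); p,r=tool()
for k in np.arange(0,360,45):
    v=O+.0355*np.array([np.cos(np.radians(k))*.966,np.sin(np.radians(k)),np.cos(np.radians(k))*.26]); print(k,proj(s,p+r.apply(v)).round(0)-[270,106],end=" ")
print(proj(s,p+r.apply([0,0,-.042]))-[270,106],proj(s,p+r.apply(np.array([0,0,-.042])+.115*np.array([.9654,0,.26])))-[270,106])
```

```text
..........................      .--==++*******%%%%%%%%%%%%%%%%*+-.              ::
.........................       :=+++++***%****%%%%%*%%%%*%%%%*+-.              ::
.........................      .-+**++****%%%**%%%%%%%%%%%%%**+-:              .::
........................       :=********%*%**%%%%%%*%%%%%%%*+-.      :---:::...::
........................      .:=+******%%%%%%%%**%%%%*%%*%%*=:      .-+++++=-:::.
........................     ..:-+******%%%%%*%******%%%%%*%*=:      :=*****+-:::.
............................:::--+*%****%%%%%*%*+==+*%%%%**%*=:      :+*****+-:::.
......................::::--=====+******%%%%*%**+=-=+%%%%%*%*=:      -*%%***+-:::.
....................:--===========++*%%%%%%%*%%*+=-=+*%%%%%*+-.      -+%%%**+-:::.
..................:-==+==----------=+**%*%%%%%%**+==+*%%%%**+-      .-*%*%%*+-::..
.................:-=+==-:::::::.::::-=+*%%%%*%%***+++*%%%%%*+:      :=*%*%**=-::..
................:-++=-:.............::=+*%%%%%%%******%%%%%*+-      :+*%%%*+=:::..
...............:-=+=-:.    ...........-=*%%%%%%%%%%*%%%%%%%*+-.     -+%%%%*+-:::..
...............:=++-:
[... 1515 characters left out ...]
                                .:----==
...............::::-------------------:::::::...........                  .:::::--
...............::::----------------------:::::::::::::::::::.........    ..::...::
...............::--------------------------------::----::::::::::::::::::::-:.....
...............::--------------------------------:----:-----------::::::::--:.....
...............::-----------------------------------------------::-:::------:.....
...............::--===-------------===--------------------------:-::-------::.....
0 [44. 20.] 45 [36. 24.] 90 [24. 23.] 135 [17. 19.] 180 [18. 13.] 225 [27.  9.] 270 [38.  9.] 315 [45. 14.] [56.80009653 22.72620642] [102.55040291  34.48428054]
```

Run:
```python
from h import *
s=robot.camera("side"); g=s["image"].max(2)[124:154,330:386]
for row in g: print("".join(" .:-=+*%"[7-min(7,v//26)] for v in row))
p,r=tool()
G=np.array([0,0,-.042]); D=np.array([.9654,0,.26])
for k in (.04,.06,.08,.1,.115): print(k,(proj(s,p+r.apply(G+k*D))-[330,124]).round(1),(proj(s,p+r.apply(G+k*D)+[0,0,.01])-[330,124]).round(1))
w=robot.camera("wrist"); b=w["image"].max(2)
for k in (.03,.05,.07,.09,.1,.11,.115,.12): 
    u=proj(w,p+r.apply(G+k*D)); print(k,u.round(1))
u=int(proj(w,p+r.apply(G+.08*D))[0]); print(b[::4,u].tolist())
v=int(proj(w,p+r.apply(G+.08*D))[1]); print(v,b[v,u-30:u+31:2].tolist())
```

```text
%*=:  .-***%%%*=-::.....................................
**+=:.:=**%***+-:::.....................................
*%*+===+****++=-:::.....................................
*********%*+=--::::.....................................
*%%%%*****+-:::::::.....................................
*%%%%%%%**=-:...........................................
*%%%%%%%*+-:............................................
+**%%%%%*+=::::.........................................
==++***%*+=---::::......................................
:::--=++++====----::::..................................
   ..::----=======----:::...............................
       ...::--=======----::::...........................
            .::-=========----::::........::.............
              .:-----=======-----:::....:::.............
              .::::::----=======----::::--:.............
.........    ..:::...::::---=========-----:.............
:::::::::::::::-:........:::---=========-::.............
-----::::::::---:...........::::-----==--:..............
------::-:::----:...............::::----:...............
------::--------:
[... 813 characters left out ...]
.09 [322.1  69.6]
0.1 [322.1  48.1]
0.11 [322.1  26.4]
0.115 [322.1  15.6]
0.12 [322.1   4.7]
[180, 183, 184, 182, 179, 184, 188, 186, 188, 190, 189, 190, 189, 191, 191, 191, 192, 192, 192, 194, 194, 194, 195, 195, 195, 196, 197, 198, 199, 200, 200, 202, 202, 204, 204, 208, 208, 209, 210, 212, 212, 213, 214, 217, 217, 219, 195, 59, 51, 54, 54, 52, 52, 53, 51, 52, 52, 51, 51, 51, 49, 50, 48, 34, 22, 20, 19, 18, 17, 19, 20, 19, 20, 20, 21, 19, 17, 20, 19, 14, 17, 20, 16, 16, 16, 17, 18, 19, 13, 18, 17, 16, 18, 18, 20, 18, 16, 18, 17, 17]
91 [176, 176, 177, 178, 178, 159, 159, 186, 203, 204, 204, 198, 195, 198, 196, 194, 192, 190, 191, 194, 191, 190, 189, 191, 170, 139, 182, 187, 186, 186, 186]
```

Run:
```python
from h import *
w=robot.camera("wrist"); b=w["image"].astype(int).sum(2)//3
for v in (20,60,100,140,175,195,220): print(v,b[v-1:v+2,292:354].mean(0).astype(int).tolist())
```

```text
20 [178, 177, 177, 177, 176, 177, 177, 177, 178, 178, 174, 166, 157, 159, 163, 167, 170, 174, 175, 176, 177, 176, 175, 173, 172, 173, 174, 177, 177, 178, 177, 176, 174, 174, 173, 173, 174, 175, 176, 176, 175, 173, 172, 172, 173, 172, 172, 169, 161, 150, 148, 160, 171, 174, 175, 174, 173, 173, 172, 173, 173, 172]
60 [174, 173, 173, 172, 172, 172, 172, 172, 172, 168, 152, 143, 154, 163, 173, 183, 187, 190, 191, 190, 190, 188, 185, 182, 182, 184, 186, 187, 187, 188, 186, 185, 184, 183, 183, 183, 184, 186, 187, 186, 183, 183, 182, 181, 181, 183, 183, 177, 166, 149, 133, 147, 172, 180, 181, 181, 181, 181, 181, 181, 180, 181]
100 [178, 178, 178, 178, 178, 177, 178, 178, 177, 172, 154, 144, 156, 170, 186, 197, 201, 202, 203, 203, 202, 198, 196, 193, 192, 194, 195, 196, 194, 193, 191, 190, 188, 187, 187, 187, 188, 189, 190, 189, 188, 187, 186, 185, 185, 187, 185, 178, 164, 144, 131, 149, 175, 182, 183, 183, 183, 182, 183, 183, 183, 183]
140 [176, 175, 176, 176, 177, 177, 178, 178, 176, 162, 135, 132, 159, 182, 201, 212, 214, 215, 215, 215, 213, 209, 205, 204, 205, 207, 209, 208, 206, 204, 20
[... 306 characters left out ...]
, 214, 213, 211, 209, 207, 205, 205, 204, 204, 202, 200, 199, 196, 194, 193, 193, 193, 186, 171, 150, 133, 148, 176, 183, 183, 183, 183, 182, 181, 181, 180, 180, 173]
195 [185, 185, 184, 185, 186, 185, 186, 186, 180, 151, 96, 46, 40, 51, 59, 62, 61, 61, 60, 59, 58, 57, 57, 57, 57, 56, 55, 54, 54, 53, 53, 53, 51, 51, 50, 49, 49, 48, 48, 47, 47, 46, 45, 44, 44, 43, 40, 32, 27, 45, 82, 110, 114, 106, 103, 104, 105, 103, 103, 103, 102, 103]
220 [173, 159, 139, 116, 91, 68, 47, 32, 27, 24, 22, 29, 41, 51, 56, 57, 57, 56, 56, 56, 56, 56, 55, 55, 53, 54, 52, 51, 51, 50, 50, 49, 49, 49, 48, 46, 47, 46, 45, 44, 45, 44, 43, 42, 41, 37, 29, 19, 14, 14, 19, 25, 29, 37, 50, 68, 81, 91, 98, 101, 103, 102]
```

Side view: the ring is centred near (298.5,120.5). In the wrist view the handle's width is constant to about 2°, so the lens is nearly level. I correct 2°, shift, and descend over the dish.

```bash
sed -i 's/-.0657,.0004,-.060\]/-.068,.0004,-.060]/' h.py
python3 - <<'E'
from h import *
lensgo([.5505,-.231,.19],-18,-17)
E
```

```text
row [-1.39, -0.2, 7.67] [0.18, 2.31, -0.28] tcp [ 0.4781 -0.206   0.2302] axes [[-0.918, 0.314, -0.24], [0.304, 0.949, 0.081], [0.254, 0.002, -0.967]]
```

```bash
python3 -m creep '[[0,-0.2,0,0.2,2.3,-0.3],[-0.3,-0.2,1.3,0.2,2.3,-0.3],[-0.6,-0.2,3,0.2,2.3,-0.3],[-0.9,-0.2,4.7,0.2,2.3,-0.3],[-1.2,-0.2,6.2,0.2,2.3,-0.3],[-1.4,-0.2,7.2,0.2,2.3,-0.3],[-1.4,-0.2,7.6,0.2,2.3,-0.3],[-1.4,-0.2,7.6,0.2,2.3,-0.3]]' && python3 -m creep '[[0,0,0,0,0,0],[0,0,0,0,0,0],[0,0,0,0,0,0],[0,0,0,0,0,0]]'
python3 - <<'E'
from h import *
p,r=tool(); print("lens",p+r.apply(O)); lensgo([.5505,-.231,.19],-18,-17)
s=robot.camera("side"); g=s["image"].max(2)[132:188,280:352]
for row in g: print("".join(" .:-=+*%"[7-min(7,v//26)] for v in row))
a=np.array([proj(s,[.5505+.0355*np.cos(k),-.231+.0355*np.sin(k),.19]) for k in np.arange(0,6.28,.1)])-[280,132]
print(a.min(0),a.max(0),(proj(s,[.5505,-.231,.106])-[280,132]).round(1))
E
```

```text
clock: 30.88
tcp_pos: [0.471, -0.2059, 0.1515]
ee_rot: [-0.147, 0.155, 0.977, 0.024]
ft_force: [0.4, 0.6, -0.7]
opening: 0.0164
grip_force: 80.1
clock: 31.22
tcp_pos: [0.4725, -0.2068, 0.1538]
ee_rot: [-0.145, 0.155, 0.977, 0.023]
ft_force: [0.0, -0.1, -0.6]
opening: 0.0163
grip_force: 80.1
lens [ 0.55104661 -0.23194363  0.19142018]
row [0.05, 0.07, 0.15] [-0.02, 0.09, -0.03] tcp [ 0.4725 -0.2068  0.1538] axes [[-0.91, 0.309, -0.277], [0.296, 0.951, 0.09], [0.291, -0.001, -0.957]]
......                      .=+***%%%%%%%%%%%%%%%%%%**=:          ::....
......            ...       :=++***%%%%%%%%*%%%%%**%**=:          ::....
......       ...............-=++**%%%%%%%%**%*%*%%%%**=:          ::....
......    ..:::::::::::::::-=+++******%%%%%%*%%%%%**+=-.          ::....
.....:....::::::::::::::-====++*******%*%%%*%%%%%%%*=:.          .::....
.....:::::----------::--=+++++***%****%%%%%%%%%%*%**=.           .:.....
.....::::--------------=+***++***%*****%%%*%%%%%*%**=:           .:.....
.....::-:---------=====+*********%*%%**%**%*%%%%*%**+-....      .::.....
.....::-:----======++++++*****
[... 2835 characters left out ...]
::...........:::-:....................................
..............:-=-:::........:::---:....................................
.............::-===--::...:::---===:....................................
.............:-=====----------====-:....................................
............::--========-=========-:....................................
...........::---=================--:....................................
........::::-------==============--:....................................
.......::::------------==----------:.....::.............................
......:::::------------------------:.....:::............................
[9.6991866  9.96929112] [37.31274823 25.9403289 ] [24.5 43.3]
```

The ring sits above the dish with clear air between, and the dish is at the predicted pixel. I make a last 2–3 mm shift back along the handle, settle and hand in.

```bash
python3 -m creep '[[0.15,0,0,0,0,0],[0.25,0,0.1,0,0,0],[0.25,0,0.1,0,0,0],[0.25,0,0.1,0,0,0],[0.25,0,0.1,0,0,0],[0.25,0,0.1,0,0,0],[0.25,0,0.1,0,0,0],[0.25,0,0.1,0,0,0]]' && python3 -m creep '[[0,0,0,0,0,0],[0,0,0,0,0,0],[0,0,0,0,0,0],[0,0,0,0,0,0],[0,0,0,0,0,0],[0,0,0,0,0,0]]'
python3 - <<'E'
from h import *
s=robot.sense(); p,r=tool(); print("lens",p+r.apply(O),s["joint_velocities"].round(4),s["grip_force"])
print(robot.close_job())
E
```

```text
clock: 31.93
tcp_pos: [0.4693, -0.2057, 0.1527]
ee_rot: [-0.146, 0.155, 0.977, 0.023]
ft_force: [-0.5, -0.2, -2.4]
opening: 0.0164
grip_force: 80.1
clock: 32.43
tcp_pos: [0.4693, -0.2056, 0.1527]
ee_rot: [-0.146, 0.155, 0.977, 0.023]
ft_force: [-0.4, 0.4, -0.9]
opening: 0.0159
grip_force: 80.1
lens [ 0.54798576 -0.23080161  0.19019606] [ 0.0004  0.0008  0.0019 -0.0004  0.0002  0.0005] 80.0566577911377
the job is handed in; nothing more can be done
None
```

The job is handed in at about 32 s: the dish was let go on the lamp's dome, centred to about 2 mm by camera, and the arm is holding the magnifier about 8 cm above it, centred to a few mm and level to about 2–4° by estimate.

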